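Load the plaster rack: two spools in order, then the end cap

TASK

Load the empty plaster rack: thread the widest spool onto its rod first and slide it right up to the disc, then thread the medium spool and slide it right up against the wide one, then press the square end cap over the end of the rod, past its spring, until it is fully home. Push gently, without ramming anything against the rack, leave the narrowest spool standing in its tray, and do not disturb the gallipot, bottles and pen.

Things in the scene. Friction and masses are not known exactly. Their poses are not given: they have to be found in the camera images.
- rack: the four rubber suction feet of the plaster rack, which hold it to the table. Over them: white base plate 100 x 140 mm, top 19 mm high; at its +y end an upright 56 mm wide, 10 mm thick, top 148 mm high; from it a level rod stands out along -y, axis 115 mm above the table. Origin on the table below the rod's axis, 70 mm from the disc's face towards the tip; z up. Along -x a cutter strip, 49 mm out, 57 mm high
- rod_tip (a point): centre of the free end of the rod; axes as the rack's: a part is threaded by moving it along the rack's +y. The rod is 20 mm in diameter and 102 mm long from disc to tip; the last 4 mm taper to 13 mm
- rod_root (a point): centre of the rod where it leaves the face of the disc (48 mm diameter, 6 mm thick) on the upright, 102 mm from the tip; axes as the rack's. The rack's feet are soft: pushed along the rod, rack and rod together give 1 mm for each 1.1 N (up to 24 mm) and spring back when let go, so that a part is home only when it has been pushed until it stops on the rod
- bow_spring (a point): lowest point of the dark bow spring in the underside of the rod, 16 mm from the tip, 14 mm long, 6 mm wide, standing 4 mm proud. It yields upwards, with 6 N at first and 1 N more for each mm. The cap takes 10 to 15 N to pass it, then drags until it stops dead; 20 N of push is enough for all. Spools pass it almost freely and need only a few newtons
- wide_center (a point): centre of the widest plaster spool: white plastic spool full of beige tape, 56 mm outer diameter, 50 mm wide, round bore 26 mm right through, about 85 g. Its own y axis is the bore's axis. It starts standing on edge in the tray, its centre 31 mm above the table, its yaw as the tray's
- medium_center (a point): centre of the medium plaster spool: the same but 25 mm wide, about 50 g
- narrow_center (a point): centre of the narrowest plaster spool: the same but 14 mm wide, about 30 g; it stays where it stands in the tray
- tray: low steel tray, fixed, 124 x 280 mm, floor 3 mm thick, rim 8 mm high, with two lengthwise grey ribs (tops 9 mm above the table, inner edges 19 mm from the middle line) between which the three spools stand on edge in a row, about 85 mm apart, in any order, bores along the tray's y axis. Origin: centre of its underside
- cap_center (a point): centre of the end cap: grey plastic block 36 x 36 mm across its flats, 28 mm long along its own y, with a round blind bore 22.4 mm wide, 24 mm deep, open at its +y face; 35 g. It lies on a flat side, centre 18 mm above the table, yaw within 0.8 rad of the rack's. Fully home: the bore's bottom meets the rod's tip, the cap's centre 10 mm from the tip towards the disc; 3 mm of play is left to the spools
- gallipot: small steel gallipot, 64 mm wide and 42 mm high, standing on the table; origin under its centre; leave it alone
- amber: amber glass bottle, 52 mm wide, 105 mm high; origin under its centre; leave it alone
- squeeze: white squeeze bottle, 44 mm wide, 135 mm high; origin under its centre; leave it alone
- pen: white pen with a red cap, 115 mm long, lying on the table; origin at its plain end; leave it alone
Mind the look-alikes: they are no part of the job. Leave any pink or yellow look-alike of the part that bears cap_center alone.

How it is judged:
By the outcome, as a careful person would: the job done as asked, in the order asked, and still so for the second after the job is handed in, with the robot touching nothing.
It also fails if it takes over 72 s, if anything falls off the work surface, if the arm or the gripper's body presses on something with over 40 N, if the wrist force passes 120 N, or if a joint passes its speed limit or range.

ROBOT

A 6-joint arm with a two-finger parallel gripper is mounted at the origin on the work surface. World frame = base frame: x ahead of the robot, y to its left, z up, the work surface at z = 0. Lengths are in mm, angles in rad, forces in N, time in s.
With the tool pointing down it reaches from about 300 to 775 mm from the base axis. Payload 14.6 kg.
Tool frame: the origin (TCP) lies between the finger pads; the fingertips stand 22 mm ahead of it and the grasp point (between the pads) lies 3 mm ahead of it (finger_overhang is the distance from the TCP to the fingertips, in mm); z points along the fingers, y is the direction in which the jaws open and shut (so a half turn about z gives the same grasp; the last joint's range is limited). The gripper opens to 94 mm and grips with 3 to 60 N. Pads are 16 mm wide; open, the fingers measure 119 mm over their backs; the gripper's body (75 mm by 177 mm) begins 78 mm behind the grasp point.
Start: joints at [1.245, 0.3, 1.521, -0, 1.321, -0.067], TCP at [140.754, 531.674, 227.446] pointing down, gripper open.
Joint ranges: [-3.03, 3.03], [-0.79, 2.21], [0.23, 2.52], [-1.04, 4.18], [0, 3.07], [-2.55, 2.55]. Speed limits (rad/s): [2.22, 2.22, 2.57, 3.14, 3.14, 3.14].

INTERFACE

Orientations are given as [roll, pitch, yaw] about the fixed x, y, z axes, in that order (R = Rz(yaw) Ry(pitch) Rx(roll)).
In Python, from cell import * gives the robot as it stands.
- The arm moves only by the tool jog_arm, never from a script. Its argument "increments" is a list of rows, each a list of 7 numbers: the shift along the tool's x, y, z in cm, then the turn, a rotation vector about the tool's x, y, z in degrees, then the finger opening in cm, from 0 to 9.4. In form: [[x, y, z, wx, wy, wz, grip], ...]. A call has 1 to 20 rows; each row shifts and turns the commanded pose from where the row before left it, along the tool's axes as they then stand; what a row does not reach is not made up. A row lasts 1/8 s, in which the tool goes at most 62.5 mm and 10.7 degrees, less where a joint would pass 70% of its speed; a pose out of reach is approached as far as the arm can. A call is refused whole if a number of a shift passes 6.25 or a number of a turn 10.7, either way. A call with a gripper value outside its range is refused whole. The fingers move at their own pace and stop on an object; "squeeze" is the grip in N (left out, the last holds). Time passes only in rows, so rows that do not move let the fingers close. It gives the time, the measured TCP pose, the force and the opening at its end, in the units of the state.
- read_state(): the state, without advancing time (a new reading comes with each control period).
- camera(name): name is "scene" or "top"; returns a dict with "image" (400x640x3 uint8, red, green, blue), "K" (3x3 intrinsics, pixels), "k1" (the pictures are not rectified: a ray, as slopes to the right and down, at radius r is drawn at 1 + k1 r^2 times it, then the intrinsics apply), "rvec" (rotation vector, rad) and "tvec" (3), from world to camera coordinates, as OpenCV has them. Camera axes: x right, y down, z forward; pixel columns grow to the right and rows downward; lengths in mm; the calibration is good to about 2 mm. A picture is of the moment at which its call begins. There is no depth.
- sign_off(): hands the job in, once; it reports no verdict.
Trained networks look in a picture, given as the dict that the camera call returned (one of the last four; its "shot" number tells which), for a name from the list of things; names that differ only in an ending like _2 or _b are one class to them, and where a whole thing is asked for, a point or a joint stands for the part that bears it (a point fixed in the world has none). Each returns a list of dicts, best first, with "conf" (0 to 1); they miss things now and then, are a little off and sometimes report something else, mostly with a low value. They report only what shows in the picture. A call takes as long as a camera call. They do not tell look-alikes from the thing itself.
- recognise(picture, name): "centre" ([x, y, z] in mm, in the coordinates of the camera as it stood for that picture, good to about 4 mm: the middle of the surface that is visible of it).
- regions_of(picture, name): "mask" (400x640 bool, what is visible of it).
The state is a dict: "clock": time; "joints": joint angles; "qd": joint speeds; "effort": joint torques, N m; "eef_pos": TCP position; "eef_rot": TCP orientation; "wrist_force": force on the tool from outside, world axes, zero at the start; "moment": the same for the moment, N m; "finger_gap": finger opening in mm.
Only numpy, scipy, OpenCV 4.12 (cv2) and the standard library are available. Lean on these libraries where they do the work, as an engineer would, in place of code of your own. Each camera call takes 0.05 s, during which the arm holds its last target.

## Working session

There is one attempt and no reset: what is moved stays moved. The work goes in short steps, Python scripts to look and compute and a tool call to move; the robot and the scene stay as the last step left them, time stands still between calls to the robot, and variables do not carry over. Pictures are saved under pics/ and viewed, and the job is handed in when it is done.

Besides the shell and the picture viewer there is one more tool, called after "Emit:" as name(argument=value, ...) on one line, values as JSON. jog_arm: Moves the arm, as the interface text tells. Its arguments: {"type":"object","properties":{"increments":{"type":"array"},"squeeze":{"type":"number"}},"required":["increments"]}

```bash
ls; mkdir -p pics; python3 - <<'E'
from cell import *
import cv2
print(read_state())
for n in ["scene","top"]:
    p=camera(n); print(n,p["K"],p["k1"],p["rvec"],p["tvec"],p["shot"])
    cv2.imwrite(f"pics/{n}0.png",cv2.cvtColor(p["image"],cv2.COLOR_RGB2BGR))
E
```

```text
pics
{'clock': 0.0, 'joints': array([ 1.24540133e+00,  3.00462252e-01,  1.52160899e+00,  2.02771494e-07,
        1.32070063e+00, -6.66128980e-02]), 'qd': array([-1.06090950e-03, -6.62654197e-04,  8.05475643e-04,  1.44662924e-03,
       -8.86860003e-05, -1.26249190e-03]), 'effort': array([-7.92906267e-04, -5.31806481e+01, -3.52734804e+01,  7.08226603e-02,
        2.43505149e-02, -1.13238042e-05]), 'eef_pos': array([140.67671828, 531.4472386 , 226.87936385]), 'eef_rot': array([-3.14041606e+00, -7.86895772e-05,  2.88281046e+00]), 'wrist_force': array([-1.02467935,  0.53442565, -0.80113995]), 'moment': array([ 0.03739294,  0.01768849, -0.01347267]), 'finger_gap': 94.01237172921488}
scene [[418.15062171   0.         312.97041299]
 [  0.         418.15062171 200.59291984]
 [  0.           0.           1.        ]] -0.100979543927253 [ 1.37358277  1.8515156  -1.02234316] [ 150.30372459 -187.82996885 1326.2542036 ] 1
top [[475.41983237   0.         320.8297009 ]
 [  0.         475.41983237 192.96967068]
 [  0.           0.           1.        ]] -0.004897648610669715 [ 2.11722566 -2.16886738  0.11643575] [ 29.01709161 559.05281203 930.65075455] 2
```

View pics/scene0.png

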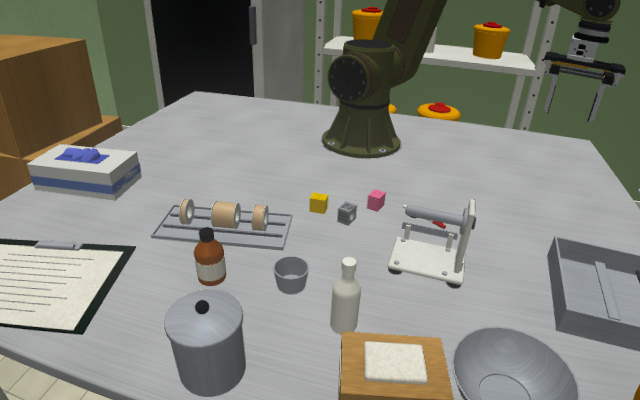

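View pics/top0.png

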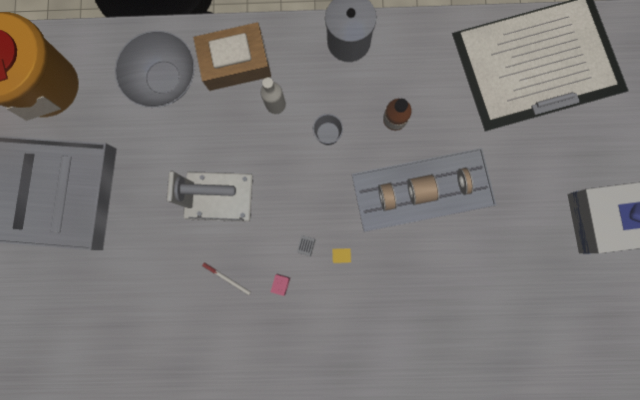

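```bash
cat > h.py <<'E'
import numpy as np, cv2
from cell import *
from scipy.spatial.transform import Rotation as R
def cam(p):
    Rm=cv2.Rodrigues(np.array(p["rvec"],float))[0]; return Rm,np.array(p["tvec"],float),np.array(p["K"],float),float(p["k1"])
def proj(p,P):
    Rm,t,K,k1=cam(p); c=np.atleast_2d(P)@Rm.T+t; s=c[:,:2]/c[:,2:]; r2=(s**2).sum(1,keepdims=True)
    s=s*(1+k1*r2); return s@K[:2,:2].T+K[:2,2]
def ray(p,uv):
    Rm,t,K,k1=cam(p); d=(np.array(uv,float)-K[:2,2])/np.array([K[0,0],K[1,1]]); s=d.copy()
    for _ in range(20): s=d/(1+k1*(s@s))
    v=Rm.T@np.r_[s,1]; return -Rm.T@t, v/np.linalg.norm(v)
def atz(p,uv,z):
    o,v=ray(p,uv); return o+v*(z-o[2])/v[2]
def tri(obs):
    A=np.zeros((3,3));b=np.zeros(3)
    for p,uv in obs:
        o,v=ray(p,uv); M=np.eye(3)-np.outer(v,v); A+=M;b+=M@o
    return np.linalg.solve(A,b)
def c2w(p,c):
    Rm,t,_,_=cam(p); return Rm.T@(np.array(c)-t)
def save(p,name,crop=None,s=1):
    im=cv2.cvtColor(p["image"],cv2.COLOR_RGB2BGR)
    if crop: x0,y0,x1,y1=crop; im=im[y0:y1,x0:x1]
    im=cv2.resize(im,None,fx=s,fy=s,interpolation=cv2.INTER_CUBIC); cv2.imwrite(f"pics/{name}.png",im)
E
python3 - <<'E'
from h import *
import pickle
ps=camera("scene"); pt=camera("top")
for p,n in((ps,"scene"),(pt,"top")):
    print(n,"campos",(-cam(p)[0].T@cam(p)[1]).round(0))
    for k in ["rack","rod_tip","rod_root","bow_spring","wide_center","medium_center","narrow_center","tray","cap_center","gallipot","amber","squeeze","pen"]:
        r=recognise(p,k)
        print(k,[(c2w(p,d["centre"]).round(0).tolist(),proj(p,c2w(p,d["centre"])).round(0).tolist(),round(d["conf"],2)) for d in r[:4]])
pickle.dump((ps,pt),open("p0.pkl","wb"))
save(pt,"topA",(150,160,360,310),3.8); save(ps,"scA",(290,170,490,290),4)
save(pt,"topB",(345,130,505,240),5); save(ps,"scB",(140,180,310,260),4.5)
E
```

```text
scene campos [1230.  183.  520.]
rack [([571.0, 243.0, 22.0], [[432.0, 260.0]], 0.92)]
rod_tip [([572.0, 242.0, 18.0], [[431.0, 262.0]], 0.94)]
rod_root [([566.0, 243.0, 18.0], [[432.0, 260.0]], 0.96)]
bow_spring [([571.0, 243.0, 19.0], [[432.0, 261.0]], 0.55)]
wide_center [([581.0, -182.0, 46.0], [[224.0, 214.0]], 0.62)]
medium_center [([566.0, -101.0, 43.0], [[264.0, 218.0]], 0.65)]
narrow_center [([588.0, -267.0, 39.0], [[187.0, 212.0]], 0.86)]
tray [([583.0, -172.0, 5.0], [[230.0, 232.0]], 0.56)]
cap_center [([469.0, 52.0, 29.0], [[346.0, 212.0]], 0.76), ([446.0, -19.0, 24.0], [[317.0, 204.0]], 0.54), ([393.0, 104.0, 22.0], [[374.0, 202.0]], 0.54), ([589.0, -268.0, 39.0], [[186.0, 212.0]], 0.51)]
gallipot [([688.0, 5.0, 28.0], [[294.0, 272.0]], 0.89)]
amber [([735.0, -136.0, 60.0], [[208.0, 258.0]], 0.8)]
squeeze [([775.0, 115.0, 77.0], [[346.0, 298.0]], 0.96)]
pen [([417.0, 251.0, 5.0], [[437.0, 225.0]], 0.62), ([570.0, 243.0, 20.0], [[432.0, 260.0]], 0.31)]
top campos [433.  -5. 996.]
rack [([559.0, 236.0, 19.0], [[215.0, 197.0]], 0.69)]
rod_tip [([558.0, 241.0, 18.0], [[213.0,
[... 246 characters left out ...]
562.0, -186.0, 53.0], [[422.0, 188.0]], 0.86)]
medium_center [([549.0, -114.0, 51.0], [[386.0, 196.0]], 0.66)]
narrow_center [([575.0, -277.0, 50.0], [[467.0, 181.0]], 0.56)]
tray [([568.0, -199.0, 3.0], [[423.0, 188.0]], 0.61)]
cap_center [([459.0, 52.0, 40.0], [[304.0, 243.0]], 0.75), ([430.0, -23.0, 37.0], [[342.0, 257.0]], 0.7), ([380.0, 104.0, 34.0], [[279.0, 284.0]], 0.63)]
gallipot [([705.0, -1.0, 7.0], [[327.0, 127.0]], 0.96), ([550.0, -118.0, 54.0], [[387.0, 195.0]], 0.61)]
amber [([711.0, -140.0, 70.0], [[397.0, 114.0]], 0.62)]
squeeze [([750.0, 111.0, 92.0], [[270.0, 95.0]], 0.98), ([575.0, -274.0, 49.0], [[465.0, 181.0]], 0.55)]
pen [([389.0, 219.0, 8.0], [[224.0, 279.0]], 0.57)]
```

View pics/topA.png

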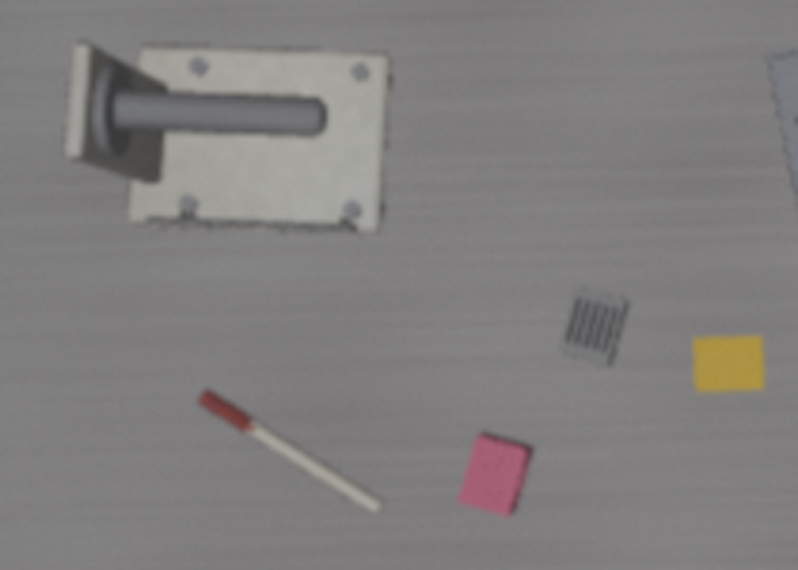

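View pics/scA.png

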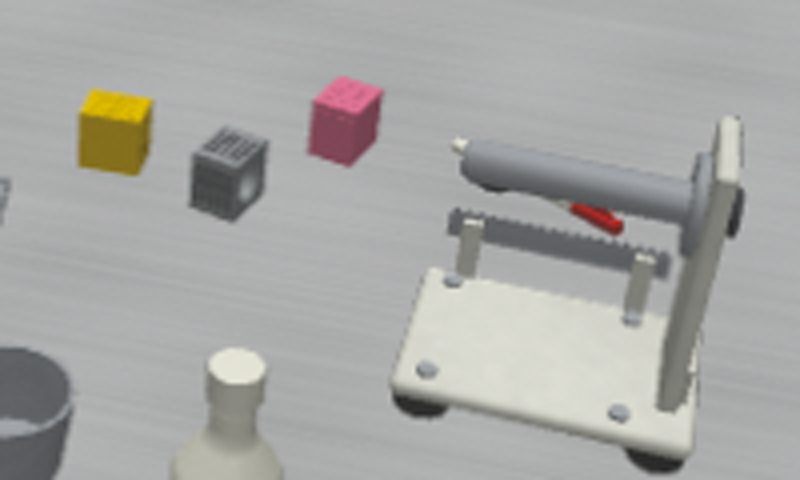

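View pics/topB.png

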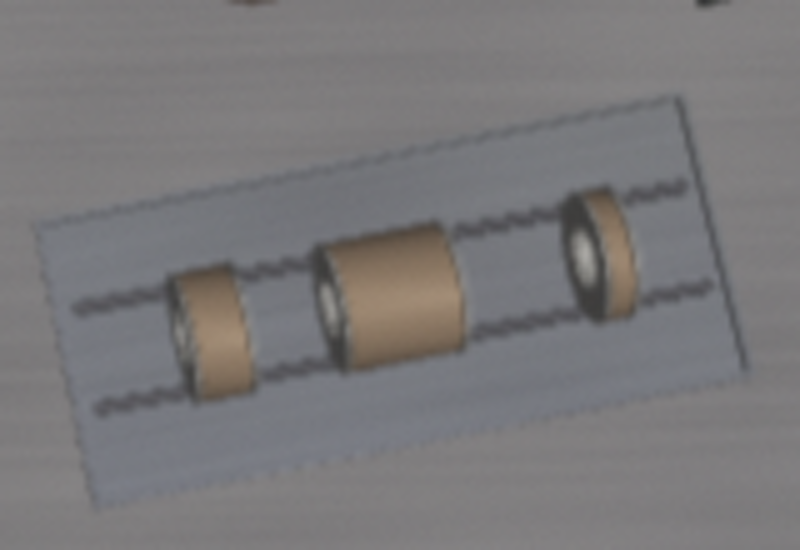

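View pics/scB.png

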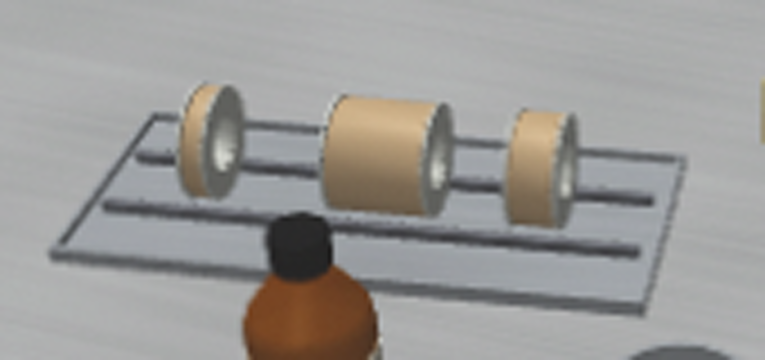

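```bash
python3 - <<'E'
from h import *
import pickle
ps=camera("scene"); pt=camera("top"); M={}
for p,n in((ps,"scene"),(pt,"top")):
    o=p["image"].copy()
    for i,k in enumerate(["rack","wide_center","medium_center","narrow_center","tray","cap_center"]):
        for d in regions_of(p,k)[:4]:
            m=d["mask"]; ys,xs=np.where(m); print(n,k,round(d["conf"],2),m.sum(),xs.mean().round(1),ys.mean().round(1),xs.min(),xs.max(),ys.min(),ys.max())
            M.setdefault((n,k),[]).append((d["conf"],m))
            c,_=cv2.findContours(m.astype(np.uint8),cv2.RETR_EXTERNAL,cv2.CHAIN_APPROX_NONE)
            cv2.drawContours(o,c,-1,[(255,0,0),(0,255,0),(0,0,255),(255,255,0),(255,0,255),(0,255,255)][i],1)
    q=dict(p); q["image"]=o
    save(q,n+"M",(140,170,500,290) if n=="scene" else (150,140,510,310),2.2)
pickle.dump((ps,pt,M),open("p1.pkl","wb"))
E
```

```text
scene rack 0.63 4302 433.8 246.2 388 475 199 289
scene wide_center 0.8 724 225.6 214.3 211 240 202 227
scene wide_center 0.75 22 438.3 224.0 434 442 222 226
scene medium_center 0.62 449 259.5 217.4 251 268 204 231
scene narrow_center 0.57 1411 209.2 258.7 194 225 227 286
scene narrow_center 0.54 356 186.0 211.1 178 193 198 224
scene tray 0.79 3315 225.5 229.3 152 291 205 249
scene cap_center 0.73 317 317.6 202.3 309 326 193 212
scene cap_center 0.67 268 375.7 199.5 368 384 190 209
scene cap_center 0.56 366 346.1 212.6 337 356 201 224
top rack 0.88 3817 211.2 194.7 166 252 170 221
top rack 0.22 3670 211.0 194.3 167 251 171 219
top wide_center 0.64 793 422.7 188.5 407 438 173 204
top medium_center 0.65 389 386.8 195.7 378 395 182 209
top cap_center 0.82 273 279.7 284.0 271 288 274 294
top cap_center 0.76 263 305.4 245.2 297 314 236 255
top cap_center 0.76 233 341.3 254.8 333 350 248 261
top cap_center 0.44 6320 422.9 189.0 352 495 148 230
```

View pics/sceneM.png

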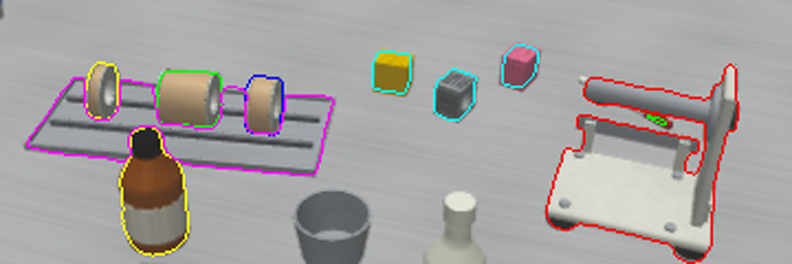

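View pics/topM.png

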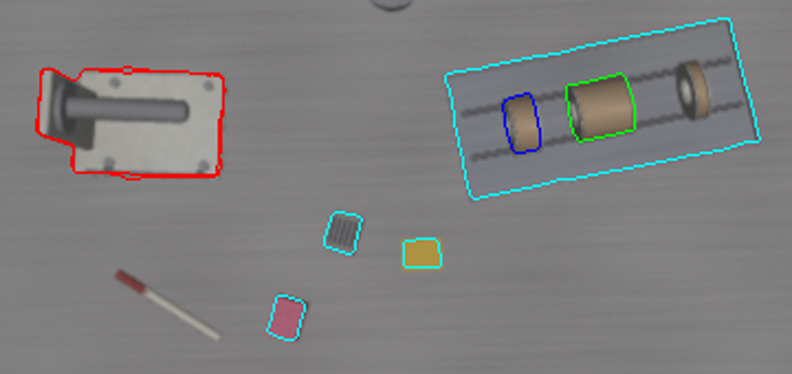

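```bash
cat > fit.py <<'E'
from h import *
import pickle
from scipy.optimize import minimize
S=4
def fillhull(img,p,P,box):
    uv=proj(p,P); h=cv2.convexHull(((uv-box[:2]+0.5)*S-0.5).astype(np.float32)).reshape(-1,2)
    cv2.fillConvexPoly(img,np.round(h*16).astype(np.int32),1,shift=4)
def silh(p,hulls,box):
    im=np.zeros(((box[3]-box[1])*S,(box[2]-box[0])*S),np.uint8)
    for P in hulls: fillhull(im,p,P,box)
    return im
def cyl(r,y0,y1,z,n=40,cx=0):
    a=np.linspace(0,2*np.pi,n,endpoint=False)
    return np.vstack([np.c_[cx+r*np.cos(a),np.full(n,y),z+r*np.sin(a)] for y in(y0,y1)])
def boxp(x0,x1,y0,y1,z0,z1): return np.array([[x,y,z] for x in(x0,x1) for y in(y0,y1) for z in(z0,z1)],float)
def place(P,x,y,yaw): 
    c,s=np.cos(yaw),np.sin(yaw); return np.c_[x+c*P[:,0]-s*P[:,1],y+s*P[:,0]+c*P[:,1],P[:,2]]
def spool(w): return lambda q:[cyl(28,-w/2,w/2,31)]
def cap(q): return [boxp(-18,18,-14,14,0,36)]
def tray(q): return [boxp(-62,62,-140,140,0,8)]
def rack(q):
    d=q[3]
    return [cyl(10,-28,70,115),cyl(24,70,76,115),boxp(-28,28,76,86,19,148),boxp(d-50,d+50,-54,86,10,19)]
def rackf(q): return rack(q)+[boxp(-51,-47,-40,66,45,57)]
def fit(model,q0,views,free=None):
    bx=[]
    for p,m in views:
        ys,xs=np.where(m); b=(max(xs.min()-12,0),max(ys.min()-12,0),xs.max()+13,ys.max()+13)
        bx.append((b,cv2.resize(m[b[1]:b[3],b[0]:b[2]].astype(np.uint8),None,fx=S,fy=S,interpolation=cv2.INTER_NEAREST)))
    def iou(q):
        out=[]
        for (p,m),(b,M) in zip(views,bx):
            s=silh(p,[place(P,*q[:3]) for P in model(q)],b); out.append((s&M).sum()/max(1,(s|M).sum()))
        return out
    f=lambda q:-np.mean(iou(q))
    q=np.array(q0,float)
    for it in range(3):
        sim=[q]+[q+np.eye(len(q))[i]*([8,8,.15,6][i]/(1+it)) for i in range(len(q))]
        r=minimize(f,q,method="Nelder-Mead",options=dict(initial_simplex=np.array(sim),xatol=.02,fatol=1e-5,maxiter=300)); q=r.x
    return q,iou(q)
if __name__=="__main__":
    ps,pt,M=pickle.load(open("p1.pkl","rb"))
    sel={"wide":("wide_center",spool(50),[565,-185,.16],0,0),"med":("medium_center",spool(25),[555,-110,.16],0,0),"cap":("cap_center",cap,[462,52,.2],2,1),
      "tray":("tray",tray,[568,-195,.16],0,None),"rack":("rack",rack,[565,230,0,0],0,0)}
    for n,(k,mod,q0,i,j) in sel.items():
        vs=(ps,M[("scene",k)][i][1])
        if n=="tray": vt=(pt,M[("top","cap_center")][3][1])
        else: vt=(pt,M[("top",k)][j][1])
        for nm,v in(("scene",[vs]),("top",[vt]),("both",[vs,vt])):
            q,u=fit(mod,q0,v); print(n,nm,q.round(3),np.round(u,3))
E
python3 fit.py
```

```text
wide scene [ 5.60632e+02 -1.89836e+02  1.95000e-01] [0.946]
wide top [ 5.64053e+02 -1.91544e+02  1.84000e-01] [0.963]
wide both [ 5.63396e+02 -1.90962e+02  1.84000e-01] [0.886 0.95 ]
med scene [ 5.48727e+02 -1.16936e+02  1.41000e-01] [0.95]
med top [ 5.51279e+02 -1.18091e+02  1.54000e-01] [0.91]
med both [ 5.49874e+02 -1.17641e+02  1.32000e-01] [0.921 0.891]
cap scene [452.941  49.562   0.646] [0.833]
cap top [ 4.55344e+02  4.99300e+01 -2.97000e-01] [0.925]
cap both [454.059  49.616   0.65 ] [0.83  0.696]
tray scene [ 5.66127e+02 -1.95007e+02  1.84000e-01] [0.697]
tray top [ 5.67683e+02 -1.97471e+02  1.74000e-01] [0.788]
tray both [ 5.67106e+02 -1.96704e+02  1.77000e-01] [0.69  0.785]
rack scene [ 5.60543e+02  2.11291e+02 -1.20000e-02  1.78200e+00] [0.774]
rack top [ 5.64103e+02  2.15877e+02 -6.40000e-02 -2.46100e+00] [0.931]
rack both [ 5.60477e+02  2.11717e+02 -6.50000e-02  9.02000e-01] [0.763 0.915]
```

```bash
cat > rk.py <<'E'
from fit import *
ps,pt,M=pickle.load(open("p1.pkl","rb"))
for nm,v in(("scene",[(ps,M[("scene","cap_center")][2][1])]),("top",[(pt,M[("top","cap_center")][1][1])])):
    for y in(-.3,.3): print(nm,*fit(cap,[455,50,y],v))
def draw(p,hs,name,crop,s):
    im=cv2.cvtColor(p["image"],cv2.COLOR_RGB2BGR)[crop[1]:crop[3],crop[0]:crop[2]]; im=cv2.resize(im,None,fx=s,fy=s,interpolation=cv2.INTER_CUBIC)
    for P in hs:
        h=cv2.convexHull(((proj(p,P)-crop[:2]+.5)*s-.5).astype(np.float32)); cv2.polylines(im,[np.round(h).astype(int)],True,(0,0,255),1)
    cv2.imwrite(f"pics/{name}.png",im)
if __name__=="__main__":
    for nm,p,q,c in(("s",ps,[560.5,213,-.03,0],(380,190,490,290)),("t",pt,[564.1,215.9,-.064,-2.5],(160,160,260,230))):
        draw(p,[place(P,*q[:3]) for P in rackf(q)],"rk_"+nm,c,6 if nm=="s" else 7.5)
E
python3 rk.py
```

```text
scene [ 4.52752171e+02  5.01203066e+01 -2.95693389e-01] [np.float64(0.9488156369057479)]
scene [453.041953    49.36863568   0.65845128] [np.float64(0.8318118520810769)]
top [ 4.55278102e+02  4.98285073e+01 -2.92265223e-01] [np.float64(0.925725860904794)]
top [ 4.55289606e+02  4.98103087e+01 -2.94084625e-01] [np.float64(0.9261427606394956)]
```

View pics/rk_s.png

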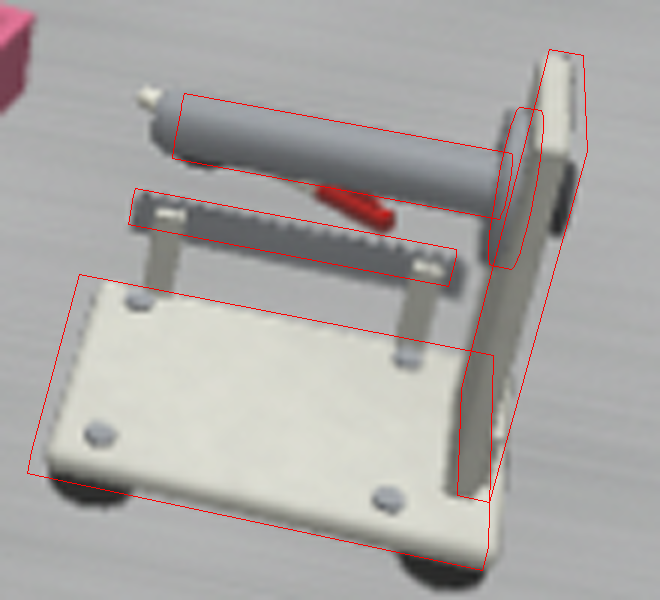

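View pics/rk_t.png

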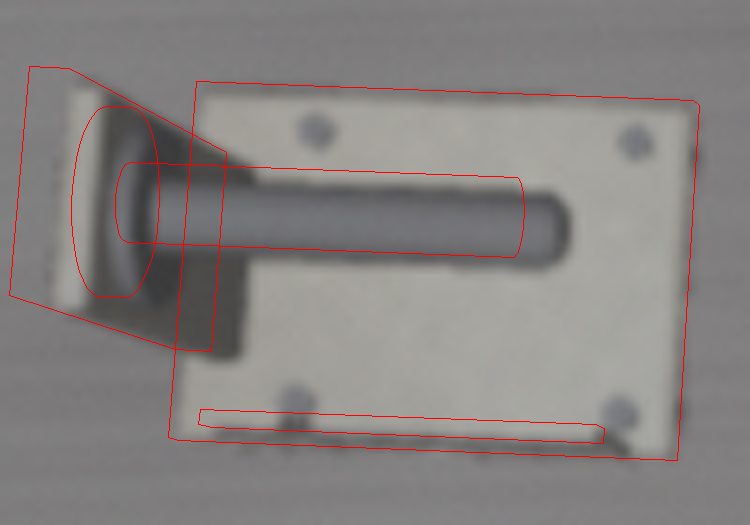

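```bash
cat > rk2.py <<'E'
from fit import *
import fit as F
from rk import draw
ps,pt,M=pickle.load(open("p1.pkl","rb"))
def taper(): return np.vstack([cyl(10,-28,70,115),cyl(6.5,-32,-31.9,115)])
def rack2(q):
    d,e=q[3],q[4]
    return [taper(),cyl(24,70,76,115),boxp(-28,28,76,86,19,148),boxp(d-50,d+50,e-70,e+70,11,19)]
def fit2(q0,views):
    bx=[]
    for p,m in views:
        ys,xs=np.where(m); b=(xs.min()-12,ys.min()-12,xs.max()+13,ys.max()+13)
        bx.append((b,cv2.resize(m[b[1]:b[3],b[0]:b[2]].astype(np.uint8),None,fx=S,fy=S,interpolation=cv2.INTER_NEAREST)))
    def f(q):
        o=[]
        for (p,m),(b,Mm) in zip(views,bx):
            hs=rack2(q)+([boxp(-51,-47,e-48+q[4]-e,60+q[4],45,57)] if False else [])
            s=silh(p,[place(P,*q[:3]) for P in hs],b); o.append((s&Mm).sum()/(s|Mm).sum())
        return -np.mean(o)
    q=np.array(q0,float)
    for it in range(4):
        sim=[q]+[q+np.eye(5)[i]*([6,6,.08,6,6][i]/(1+it)) for i in range(5)]
        r=minimize(f,q,method="Nelder-Mead",options=dict(initial_simplex=np.array(sim),xatol=.02,fatol=1e-5,maxiter=500)); q=r.x
    return q,r.fun
if __name__=="__main__":
    ms=M[("scene","rack")][0][1].copy()
    mt=M[("top","rack")][0][1]
    # remove strip/posts in scene: strip lies at -x ; keep as is
    for nm,v,c in(("scene",[(ps,ms)],(380,190,490,290)),("top",[(pt,mt)],(160,160,260,230)),("both",[(ps,ms),(pt,mt)],None)):
        q,u=fit2([558,208,-.05,0,8],v); print(nm,q.round(3),round(u,3))
        if c: draw(v[0][0],[place(P,*q[:3]) for P in rack2(q)],"rk2_"+nm,c,6 if nm=="scene" else 7.5)
E
python3 rk2.py
```

```text
scene [ 4.52752171e+02  5.01203066e+01 -2.95693389e-01] [np.float64(0.9488156369057479)]
scene [453.041953    49.36863568   0.65845128] [np.float64(0.8318118520810769)]
top [ 4.55278102e+02  4.98285073e+01 -2.92265223e-01] [np.float64(0.925725860904794)]
top [ 4.55289606e+02  4.98103087e+01 -2.94084625e-01] [np.float64(0.9261427606394956)]
scene [ 5.59460e+02  2.09648e+02 -5.20000e-02  2.85800e+00  2.46380e+01] -0.82
top [ 5.60525e+02  2.07126e+02 -6.30000e-02  5.71000e-01  2.62660e+01] -0.97
both [ 5.60287e+02  2.08904e+02 -6.40000e-02  8.78000e-01  2.50050e+01] -0.888
```

View pics/rk2_scene.png

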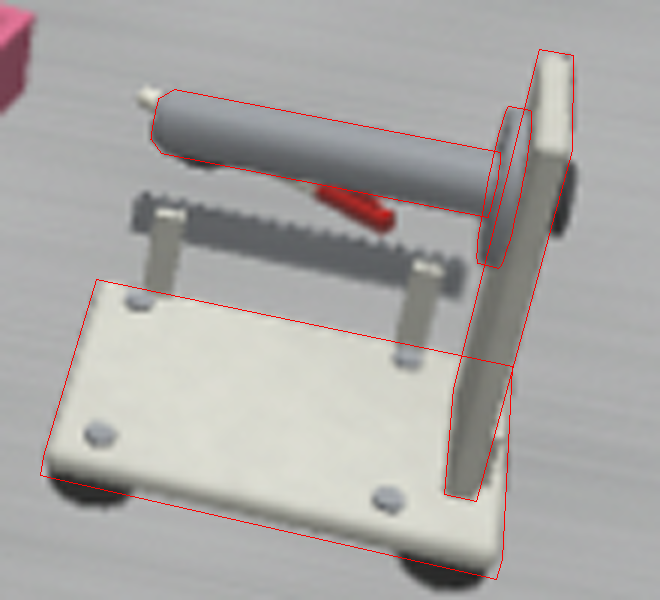

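View pics/rk2_top.png

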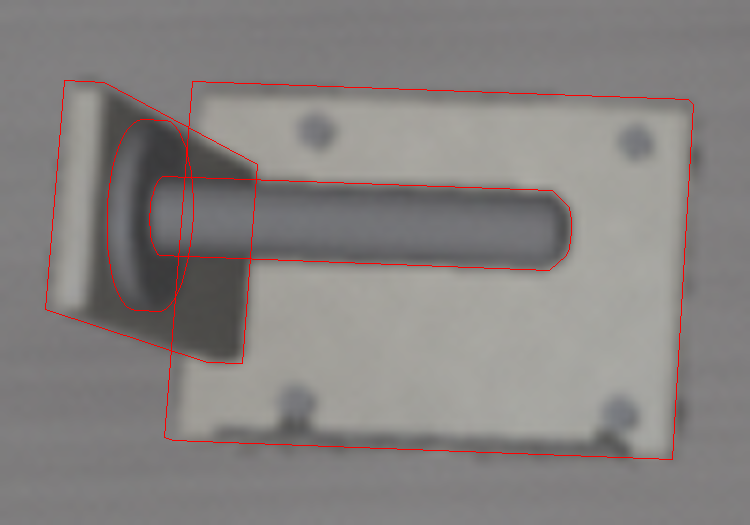

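Emit:
jog_arm(increments=[[0,0,0,0,0,9.3,7.5],[0,0,0,0,0,9.3,7.5],[0,0,0,0,0,9.3,7.5],[0,0,0,0,0,9.3,7.5],[0,0,0,0,0,9.3,7.5],[0,0,0,0,0,9.3,7.5],[0,0,0,0,0,9.3,7.5],[0,0,0,0,0,0,7.5]], squeeze=20)

```text
clock: 3.2
eef_pos: [140.7, 531.7, 227.4]
eef_rot: [-3.142, 0.0, 1.748]
wrist_force: [0.3, 0.2, -0.5]
finger_gap: 75.3
```

```bash
cat > go.py <<'E'
import sys
from h import *
def go(x,y,z,yaw=None):
    s=read_state(); Rt=R.from_euler("xyz",s["eef_rot"]); d=Rt.inv().apply(np.array([x,y,z])-s["eef_pos"])/10
    print("t",round(s["clock"],2),"pos",s["eef_pos"].round(1),"rot",s["eef_rot"].round(4),"F",s["wrist_force"].round(1),"gap",round(s["finger_gap"],1))
    print("tool shift cm",d.round(2))
    if yaw is not None:
        T=R.from_euler("xyz",[np.pi,0,yaw]); print("turn deg",np.degrees((Rt.inv()*T).as_rotvec()).round(2))
        print("shift after turn cm",(T.inv().apply(np.array([x,y,z])-s["eef_pos"])/10).round(2))
if __name__=="__main__": go(*map(float,sys.argv[1:]))
E
python3 go.py 562.3 -190.7 110 1.746
```

```text
t 3.2 pos [140.7 531.7 227.4] rot [-3.1416  0.      1.7476] F [ 0.3  0.2 -0.5] gap 75.3
tool shift cm [-78.52  28.79  11.75]
turn deg [-0.    0.    0.09]
shift after turn cm [-78.48  28.92  11.74]
```

Emit:
jog_arm(increments=[[-2.5,0.9,0,0,0,0,7.5],[-4.6,1.7,0,0,0,0,7.5],[-4.6,1.7,0,0,0,0,7.5],[-4.6,1.7,0,0,0,0,7.5],[-4.6,1.7,0,0,0,0,7.5],[-4.6,1.7,0,0,0,0,7.5],[-4.6,1.7,0,0,0,0,7.5],[-4.6,1.7,0,0,0,0,7.5],[-4.6,1.7,0,0,0,0,7.5],[-4.6,1.7,0.5,0,0,0,7.5],[-4.6,1.7,1,0,0,0,7.5],[-4.6,1.7,1.5,0,0,0,7.5],[-4.6,1.7,1.5,0,0,0,7.5],[-4.6,1.7,1.5,0,0,0,7.5],[-4.6,1.7,1.5,0,0,0,7.5],[-4.6,1.7,1.5,0,0,0,7.5],[-4.6,1.6,1.5,0,0,0,7.5],[-2.4,0.8,1.2,0,0,0,7.5],[0,0,0,0,0,0,7.5],[0,0,0,0,0,0,7.5]])

```text
clock: 5.7
eef_pos: [561.4, -190.3, 110.7]
eef_rot: [3.142, -0.0, 1.749]
wrist_force: [0.5, 0.4, -0.9]
finger_gap: 75.0
```

```bash
python3 go.py 562.3 -190.7 36 1.746
python3 - <<'E'
from h import *
p=camera("top"); save(p,"t1",(330,110,510,250),4.4)
p=camera("scene"); save(p,"s1",(130,120,330,270),4)
E
```

```text
t 5.7 pos [ 561.4 -190.3  110.7] rot [ 3.1415e+00 -1.0000e-04  1.7488e+00] F [ 0.5  0.4 -0.9] gap 75.0
tool shift cm [-0.06  0.08  7.47]
turn deg [ 0.   -0.    0.16]
shift after turn cm [-0.06  0.08  7.47]
```

View pics/t1.png

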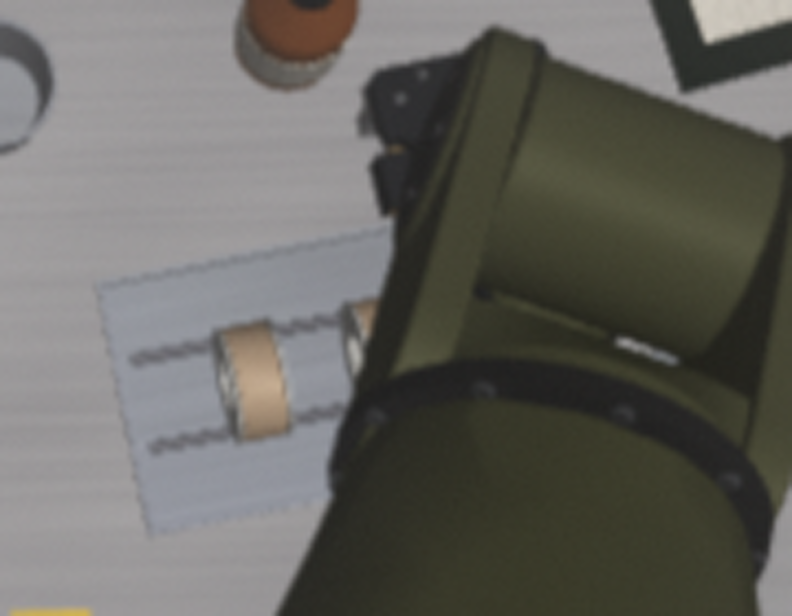

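View pics/s1.png

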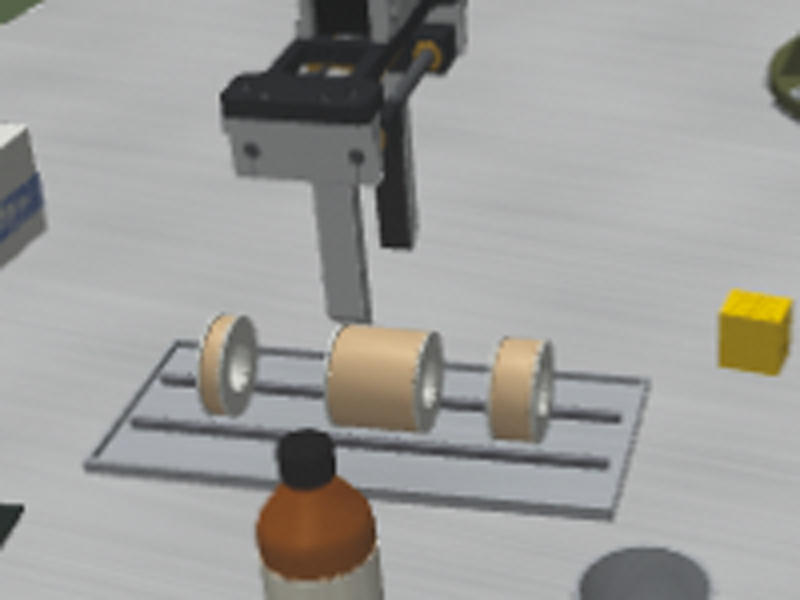

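```bash
python3 - <<'E'
from h import *
import pickle
ps,pt,M=pickle.load(open("p1.pkl","rb"))
s=np.array([561.4,-190.3,110.7]);yaw=1.7488
T=R.from_euler("xyz",[np.pi,0,yaw])
for y in(37.5,50,-37.5,-50):
  for x in(-8,8): print(y,x,((proj(ps,s+T.apply([x,y,22]))[0]-[130,120]+.5)*4).round(0))
E
```

```text
37.5 -8 [338. 322.]
37.5 8 [369. 324.]
50 -8 [330. 335.]
50 8 [362. 337.]
-37.5 -8 [380. 250.]
-37.5 8 [409. 252.]
-50 -8 [387. 239.]
-50 8 [416. 241.]
```

Emit:
jog_arm(increments=[[-0.16,0.24,0.8,0,0,0,7.5],[0,0,2,0,0,0,7.5],[0,0,2,0,0,0,7.5],[0,0,1.6,0,0,0,7.5],[0,0,0.8,0,0,0,7.5],[0,0,0.27,0,0,0,7.5],[0,0,0,0,0,0,7.5]])

```text
clock: 6.68
eef_pos: [564.4, -192.1, 36.1]
eef_rot: [3.141, 0.0, 1.747]
wrist_force: [0.6, 0.1, 1.1]
finger_gap: 74.7
```

Emit:
jog_arm(increments=[[0,0,0,0,0,0,6.6],[0,0,0,0,0,0,6.2],[0,0,0,0,0,0,5.8],[0,0,0,0,0,0,5.4],[0,0,0,0,0,0,5.0],[0,0,0,0,0,0,5.0]], squeeze=20)

```text
clock: 7.42
eef_pos: [564.3, -192.0, 35.8]
eef_rot: [3.141, 0.0, 1.747]
wrist_force: [0.1, -0.3, 1.5]
finger_gap: 54.9
```

Emit:
jog_arm(increments=[[0,0,-0.3,0,0,0,5.0],[0,0,-1,0,0,0,5.0],[0,0,-1.6,0,0,0,5.0],[0,0,-2,0,0,0,5.0],[0,0,-2,0,0,6.8,5.0],[0,0,-1.5,0,0,6.8,5.0],[0,0,0,0,0,0,5.0]])

```text
clock: 8.3
eef_pos: [564.8, -192.3, 121.8]
eef_rot: [3.139, 0.001, 1.51]
wrist_force: [-0.4, 0.2, -1.4]
finger_gap: 54.9
```

```bash
python3 go.py 555.6 125.4 119.8 1.509
python3 - <<'E'
from h import *
p=camera("scene"); save(p,"s2",(130,120,330,270),4)
E
```

```text
t 8.3 pos [ 564.8 -192.3  121.8] rot [3.1387e+00 1.0000e-03 1.5100e+00] F [-0.4  0.2 -1.4] gap 54.9
tool shift cm [31.65 -2.85  0.16]
turn deg [0.17 0.06 0.05]
shift after turn cm [31.65 -2.88  0.2 ]
```

View pics/s2.png

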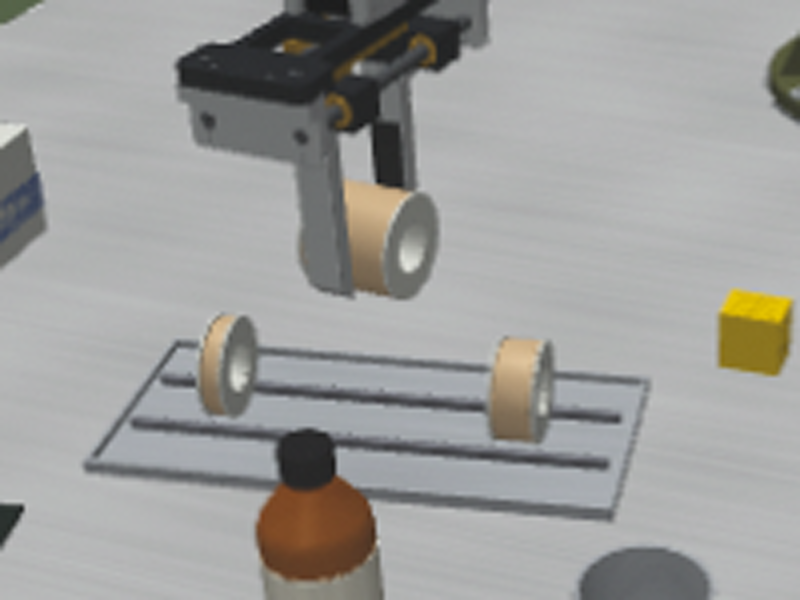

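Emit:
jog_arm(increments=[[1.2,-0.1,0,0,0,0,5.0],[2.6,-0.25,0,0,0,0,5.0],[4,-0.37,0,0,0,0,5.0],[4.5,-0.4,0.1,0,0,0,5.0],[4.5,-0.4,0.1,0,0,0,5.0],[4.5,-0.4,0,0,0,0,5.0],[4.2,-0.4,0,0,0,0,5.0],[3.4,-0.3,0,0,0,0,5.0],[1.9,-0.17,0,0,0,0,5.0],[0.8,-0.07,0,0,0,0,5.0],[0,0,0,0,0,0,5.0],[0,0,0,0,0,0,5.0]])

```text
clock: 9.85
eef_pos: [555.2, 124.2, 117.7]
eef_rot: [-3.141, 0.0, 1.508]
wrist_force: [-0.2, -0.7, -1.3]
finger_gap: 54.9
```

```bash
python3 go.py 555.6 125.4 119.8 1.509
python3 - <<'E'
from h import *
p=camera("scene"); save(p,"s3",(290,130,490,280),4)
q=camera("top"); save(q,"t3",(160,120,340,250),4.4)
for a in (p,q):
    for k in("wide_center","rack"):
        for d in regions_of(a,k)[:2]: ys,xs=np.where(d["mask"]); print(k,d["conf"],xs.mean(),ys.mean(),xs.min(),xs.max(),ys.min(),ys.max())
E
```

```text
t 9.85 pos [555.2 124.2 117.7] rot [-3.1414e+00  2.0000e-04  1.5084e+00] F [-0.2 -0.7 -1.3] gap 54.9
tool shift cm [ 0.12  0.03 -0.21]
turn deg [-0.01  0.01 -0.04]
shift after turn cm [ 0.12  0.03 -0.21]
wide_center 0.75 380.7980198019802 204.96435643564357 362 394 190 220
rack 0.82 434.08370736086175 245.5531867145422 387 476 199 288
rack 0.53 225.1090909090909 227.62337662337663 151 291 204 249
rack 0.69 179.6838124054463 190.98335854765506 167 223 171 218
```

View pics/s3.png

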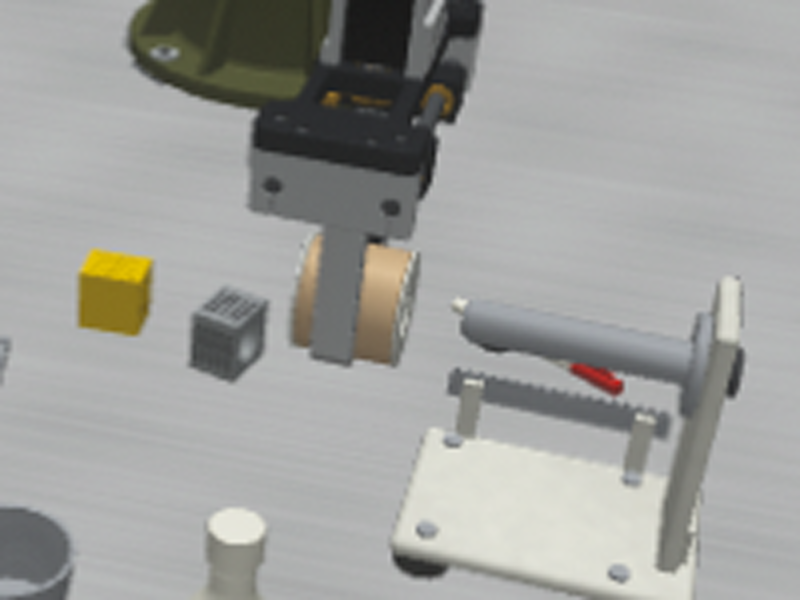

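View pics/t3.png

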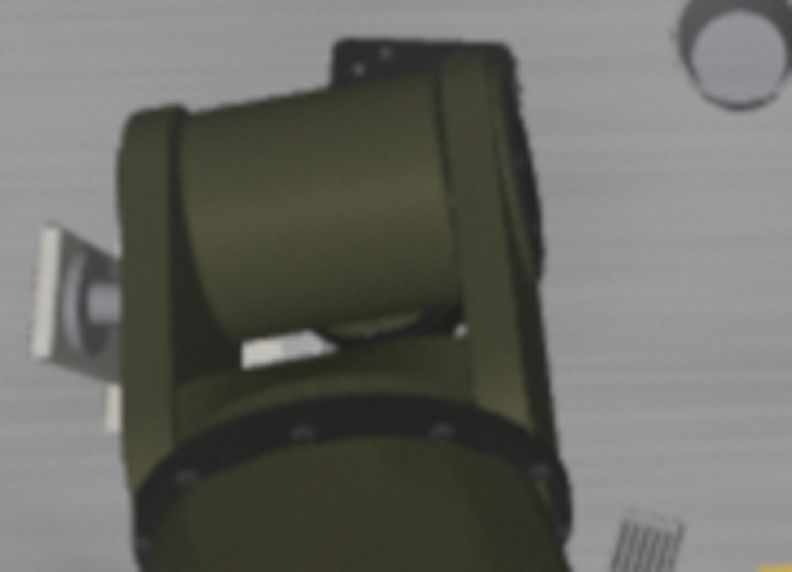

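```bash
cat > ov.py <<'E'
from fit import *
def draw(p,hs,name,crop,s):
    im=cv2.cvtColor(p["image"],cv2.COLOR_RGB2BGR)[crop[1]:crop[3],crop[0]:crop[2]]; im=cv2.resize(im,None,fx=s,fy=s,interpolation=cv2.INTER_CUBIC)
    for P in hs:
        h=cv2.convexHull(((proj(p,P)-crop[:2]+.5)*s-.5).astype(np.float32)); cv2.polylines(im,[np.round(h).astype(int)],True,(0,0,255),1)
    cv2.imwrite(f"pics/{name}.png",im)
RK=[560.5,207.2,-.062]
def rod(rk=RK): return [place(P,*rk) for P in [np.vstack([cyl(10,-28,70,115),cyl(6.5,-32,-31.9,115)]),cyl(24,70,76,115)]]
def rot(P,pos,yaw): return R.from_euler("xyz",[np.pi,0,yaw]).apply(P)+pos
E
python3 - <<'E'
from ov import *
p=camera("scene"); s=read_state(); P=cyl(28,-25,25,0); P=P[:,[1,0,2]]+[0,0,4.8]
B=cyl(13,25,25.1,0); B=B[:,[1,0,2]]+[0,0,4.8]
yaw=s["eef_rot"][2]
draw(p,rod()+[rot(P,s["eef_pos"],yaw),rot(B,s["eef_pos"],yaw)],"ov3",(355,180,475,260),6.6)
E
```

```text
(no output)
```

View pics/ov3.png

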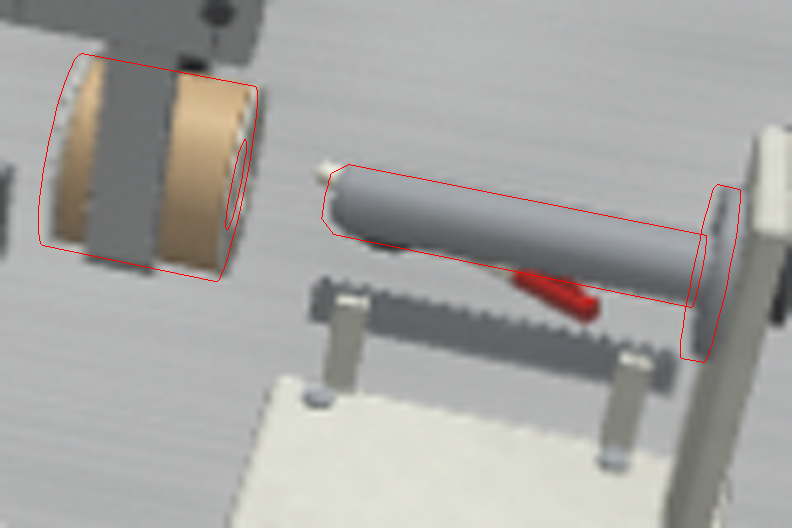

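Emit:
jog_arm(increments=[[0.6,0.03,-0.15,0,0,0,5.0],[1.2,0,0,0,0,0,5.0],[0.8,0,0,0,0,0,5.0],[0.6,0,0,0,0,0,5.0],[0.5,0,0,0,0,0,5.0],[0.3,0,0,0,0,0,5.0],[0,0,0,0,0,0,5.0]])

```text
clock: 11.08
eef_pos: [557.8, 165.1, 119.1]
eef_rot: [-3.141, 0.0, 1.509]
wrist_force: [-0.9, 0.7, -2.7]
finger_gap: 54.8
```

```bash
python3 - <<'E'
from ov import *
p=camera("scene"); s=read_state(); print(s["eef_pos"],s["wrist_force"]);save(p,"s4",(355,170,475,260),6.6)
E
```

```text
[557.77687417 164.98881688 119.0715079 ] [-0.53783376 -0.29495994 -3.73718318]
```

View pics/s4.png

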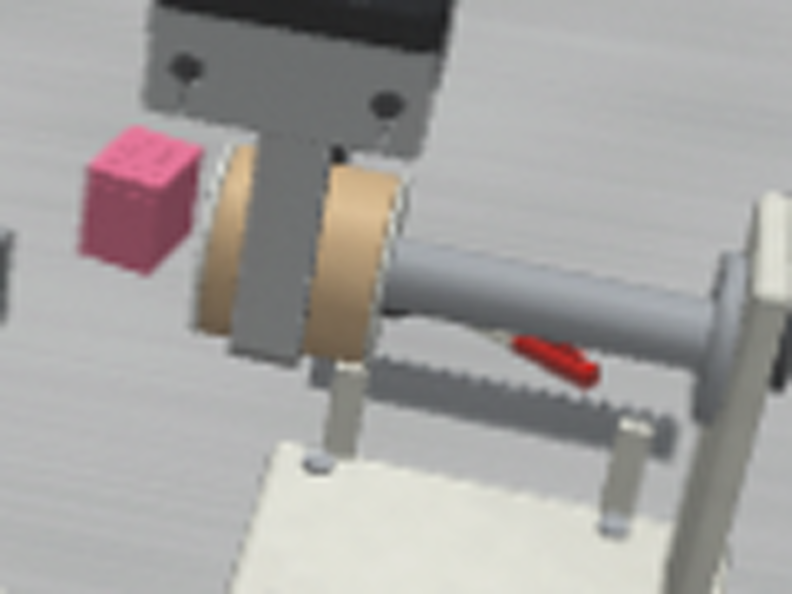

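Emit:
jog_arm(increments=[[0.4,0,0,0,0,0,5.0],[0.7,0,0,0,0,0,5.0],[0.8,0,0,0,0,0,5.0],[0.8,0,0,0,0,0,5.0],[0.8,0,0,0,0,0,5.0],[0.8,0,0,0,0,0,5.0],[0.8,0,0,0,0,0,5.0],[0.8,0,0,0,0,0,5.0],[0.6,0,0,0,0,0,5.0],[0.4,0,0,0,0,0,5.0],[0,0,0,0,0,0,5.0]])

```text
clock: 12.5
eef_pos: [562.3, 234.2, 119.5]
eef_rot: [3.141, -0.0, 1.509]
wrist_force: [-0.4, 0.1, -1.4]
finger_gap: 55.1
```

```bash
python3 - <<'E'
from ov import *
p=camera("scene"); s=read_state(); print(s["eef_pos"],s["wrist_force"],s["moment"]);save(p,"s5",(355,170,505,280),5.2)
E
```

```text
[562.2030735  233.98448469 119.37033485] [-0.07716197  0.39856073 -1.2240707 ] [-0.09287529  0.0592819   0.00957436]
```

View pics/s5.png

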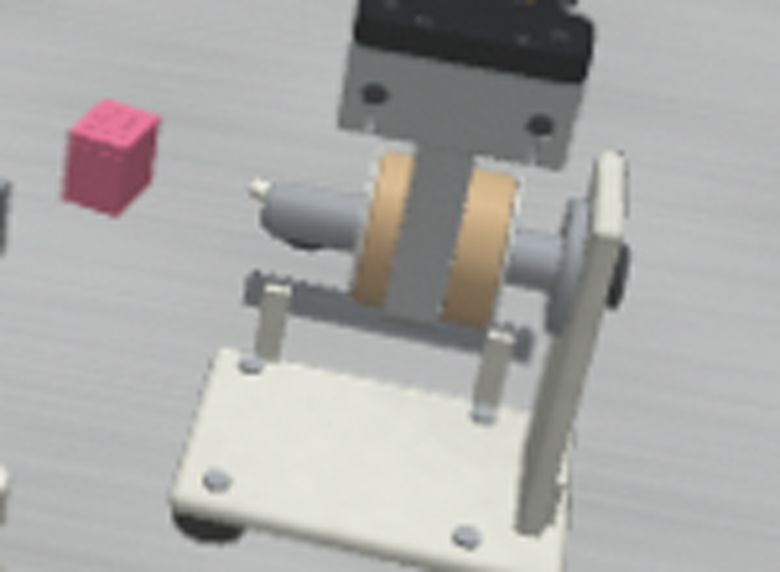

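Emit:
jog_arm(increments=[[0.3,0,0,0,0,0,5.0],[0.5,0,0,0,0,0,5.0],[0.4,0,0,0,0,0,5.0],[0.2,0,0,0,0,0,5.0],[0.1,0,0,0,0,0,5.0],[0.1,0,0,0,0,0,5.0],[0.1,0,0,0,0,0,5.0],[0,0,0,0,0,0,5.0]])

```text
clock: 13.55
eef_pos: [563.2, 250.9, 119.3]
eef_rot: [3.142, -0.0, 1.509]
wrist_force: [-0.3, 0.6, -1.3]
finger_gap: 54.9
```

```bash
python3 - <<'E'
from ov import *
s=read_state(); print(s["eef_pos"],s["wrist_force"],s["moment"])
E
```

```text
[563.19662644 250.92571051 119.26296369] [-0.33613099  0.56293161 -1.29949828] [-0.0958925   0.03827946  0.0040264 ]
```

Emit:
jog_arm(increments=[[0.1,0,0,0,0,0,5.0],[0.1,0,0,0,0,0,5.0],[0.1,0,0,0,0,0,5.0],[0.1,0,0,0,0,0,5.0],[0,0,0,0,0,0,5.0]])

```text
clock: 14.18
eef_pos: [563.5, 254.8, 119.2]
eef_rot: [3.142, 0.0, 1.509]
wrist_force: [-0.2, -2.8, -1.0]
finger_gap: 54.9
```

```bash
python3 - <<'E'
from ov import *
s=read_state(); print(s["eef_pos"],s["wrist_force"],s["moment"])
E
```

```text
[563.47654143 254.78310375 119.24859044] [-0.16270949 -2.80519011 -0.95516582] [-0.65712553  0.02239691  0.06513624]
```

Emit:
jog_arm(increments=[[0.1,0,0,0,0,0,5.0],[0.1,0,0,0,0,0,5.0],[0,0,0,0,0,0,5.0],[-0.1,0,0.1,0,0,0,5.0],[-0.1,0,0.1,0,0,0,5.0],[0,0,0,0,0,0,5.0]])

```text
clock: 14.92
eef_pos: [563.4, 254.9, 117.2]
eef_rot: [3.142, -0.0, 1.509]
wrist_force: [0.6, -3.4, -0.3]
finger_gap: 55.0
```

Emit:
jog_arm(increments=[[0,0,0,0,0,0,5.6],[0,0,0,0,0,0,5.9],[0,0,0,0,0,0,6.3],[0,0,0,0,0,0,6.8],[0,0,0,0,0,0,7.3],[0,0,0,0,0,0,7.5]])

```text
clock: 15.68
eef_pos: [563.5, 254.9, 117.3]
eef_rot: [3.142, -0.0, 1.509]
wrist_force: [0.0, 0.8, 0.1]
finger_gap: 74.9
```

```bash
python3 - <<'E'
from ov import *
p=camera("scene"); s=read_state(); print(s["eef_pos"],s["wrist_force"],s["moment"]);save(p,"s6",(355,170,505,280),5.2)
E
python3 go.py 551.3 -118 130 1.74
```

```text
[563.45860515 254.88112384 117.24625694] [-0.16531186  0.29694397  0.71797583] [-0.10602493  0.06920285  0.02038398]
t 15.72 pos [563.5 254.9 117.2] rot [ 3.1416 -0.      1.5092] F [-0.2  0.3  0.7] gap 74.7
tool shift cm [-37.29   1.08  -1.28]
turn deg [  0.    -0.   -13.22]
shift after turn cm [-36.55  -7.48  -1.28]
```

View pics/s6.png

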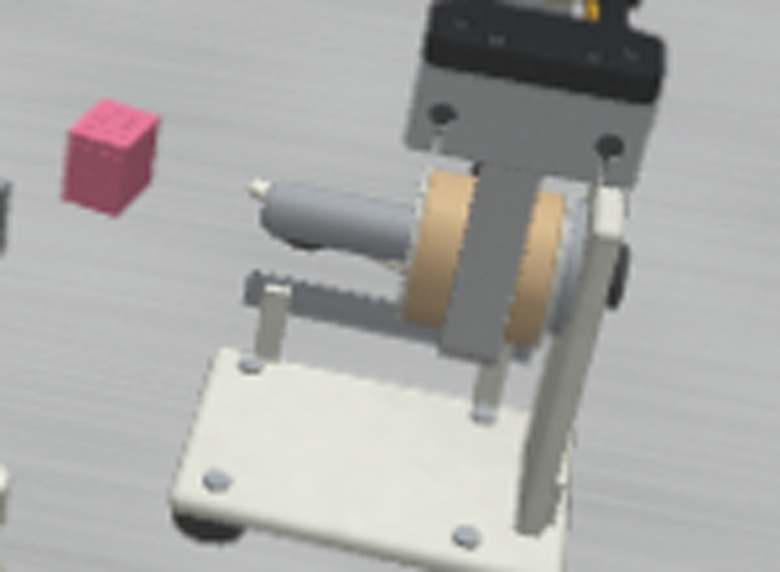

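Emit:
jog_arm(increments=[[0,0,-1,0,0,0,7.5],[0,0,-2,0,0,0,7.5],[0,0,-2,0,0,0,7.5],[0,0,-1,0,0,-6.6,7.5],[0,0,0,0,0,-6.6,7.5],[-1.5,-0.3,0,0,0,0,7.5],[-3,-0.6,0,0,0,0,7.5],[-4.5,-0.95,0,0,0,0,7.5],[-5,-1.03,0,0,0,0,7.5],[-5,-1.03,0,0,0,0,7.5],[-5,-1.03,1,0,0,0,7.5],[-4.5,-0.93,2,0,0,0,7.5],[-4,-0.8,2,0,0,0,7.5],[-2.5,-0.5,2,0,0,0,7.5],[-1.2,-0.25,2,0,0,0,7.5],[-0.35,-0.06,1,0,0,0,7.5],[0,0,0,0,0,0,7.5],[0,0,0,0,0,0,7.5]])

```text
clock: 17.98
eef_pos: [551.4, -117.7, 78.1]
eef_rot: [3.141, 0.0, 1.74]
wrist_force: [0.4, 0.3, 0.3]
finger_gap: 75.3
```

```bash
python3 go.py 551.3 -118 36 1.745
python3 - <<'E'
from ov import *
p=camera("scene"); save(p,"s7",(140,120,500,290),2.2)
for k in ("wide_center","medium_center"):
    for d in regions_of(p,k)[:3]: ys,xs=np.where(d["mask"]); print(k,d["conf"],xs.mean(),ys.mean(),xs.min(),xs.max(),ys.min(),ys.max())
# wide expected at home
P=place(cyl(28,20,70,112),*RK); u=proj(p,P); print(u.min(0),u.max(0))
E
```

```text
t 17.98 pos [ 551.4 -117.7   78.1] rot [3.1406e+00 4.0000e-04 1.7396e+00] F [0.4 0.3 0.3] gap 75.3
tool shift cm [-0.03 -0.02  4.21]
turn deg [ 0.06  0.02 -0.31]
shift after turn cm [-0.03 -0.02  4.21]
wide_center 0.82 447.56474428726875 219.15233949945593 431 464 202 236
medium_center 0.76 261.0 218.25595238095238 252 268 204 230
[429.03690531 201.28103601] [463.40757719 237.32025419]
```

View pics/s7.png

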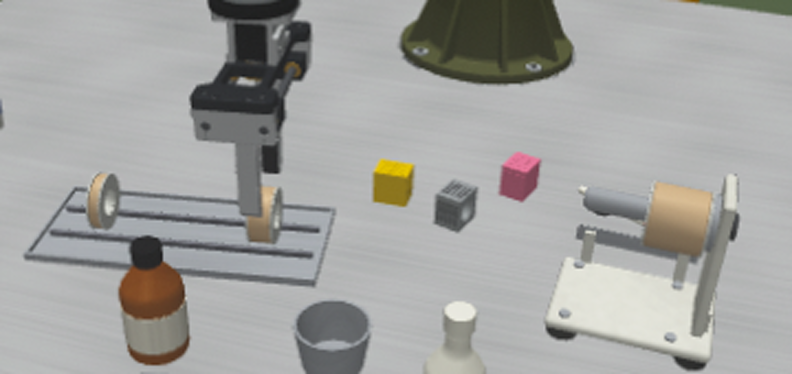

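Emit:
jog_arm(increments=[[0,0,1,0,0,0,7.5],[0,0,1.5,0,0,0,7.5],[0,0,1.2,0,0,0,7.5],[0,0,0.5,0,0,0,7.5],[0,0,0,0,0,0,7],[0,0,0,0,0,0,6.4],[0,0,0,0,0,0,5.8],[0,0,0,0,0,0,5.4],[0,0,0,0,0,0,5.0],[0,0,0,0,0,0,5.0]], squeeze=20)

```text
clock: 19.38
eef_pos: [551.3, -118.0, 35.5]
eef_rot: [3.141, 0.0, 1.74]
wrist_force: [1.3, -0.0, 2.5]
finger_gap: 54.7
```

```bash
python3 go.py 555.6 125.4 119.8 1.509
python3 - <<'E'
from ov import *
p=camera("scene"); save(p,"s8",(200,150,320,240),6)
E
```

```text
t 19.38 pos [ 551.3 -118.    35.5] rot [3.1412e+00 2.0000e-04 1.7396e+00] F [ 1.3 -0.   2.5] gap 54.7
tool shift cm [23.92  4.52 -8.44]
turn deg [3.000e-02 1.000e-02 1.321e+01]
shift after turn cm [24.32 -1.07 -8.43]
```

View pics/s8.png

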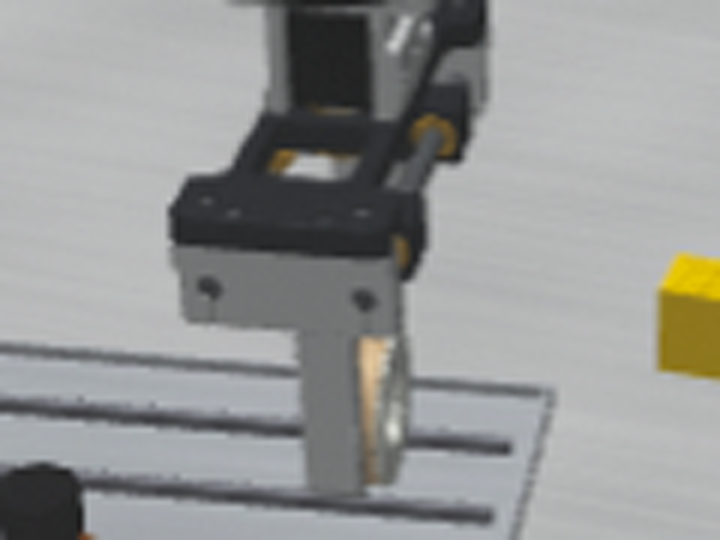

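Emit:
jog_arm(increments=[[0,0,-0.3,0,0,0,5.0],[0,0,-1,0,0,0,5.0],[0,0,-1.6,0,0,0,5.0],[0,0,-2,0,0,0,5.0],[0,0,-2,0,0,6.6,5.0],[0,0,-1.4,0,0,6.6,5.0],[1.2,0,-0.1,0,0,0,5.0],[2.6,-0.1,0,0,0,0,5.0],[4,-0.2,0,0,0,0,5.0],[4.5,-0.2,0,0,0,0,5.0],[4.5,-0.2,0,0,0,0,5.0],[3.6,-0.2,0,0,0,0,5.0],[2.3,-0.1,0,0,0,0,5.0],[1.2,-0.07,0,0,0,0,5.0],[0.4,0,0,0,0,0,5.0],[0,0,0,0,0,0,5.0],[0,0,0,0,0,0,5.0]])

```text
clock: 21.55
eef_pos: [555.4, 124.5, 119.2]
eef_rot: [-3.142, 0.0, 1.509]
wrist_force: [0.2, 0.2, -1.0]
finger_gap: 55.0
```

```bash
python3 go.py 555.6 125.4 119.5 1.509
python3 - <<'E'
from ov import *
p=camera("scene"); s=read_state(); P=cyl(28,-12.5,12.5,0); P=P[:,[1,0,2]]+[0,0,4.5]
yaw=s["eef_rot"][2]
draw(p,rod()+[rot(P,s["eef_pos"],yaw)],"ov8",(355,180,475,260),6.6)
E
```

```text
t 21.55 pos [555.4 124.5 119.2] rot [-3.1415e+00  1.0000e-04  1.5087e+00] F [ 0.2  0.2 -1. ] gap 55.0
tool shift cm [ 0.09  0.01 -0.03]
turn deg [-0.    0.   -0.02]
shift after turn cm [ 0.09  0.01 -0.03]
```

View pics/ov8.png

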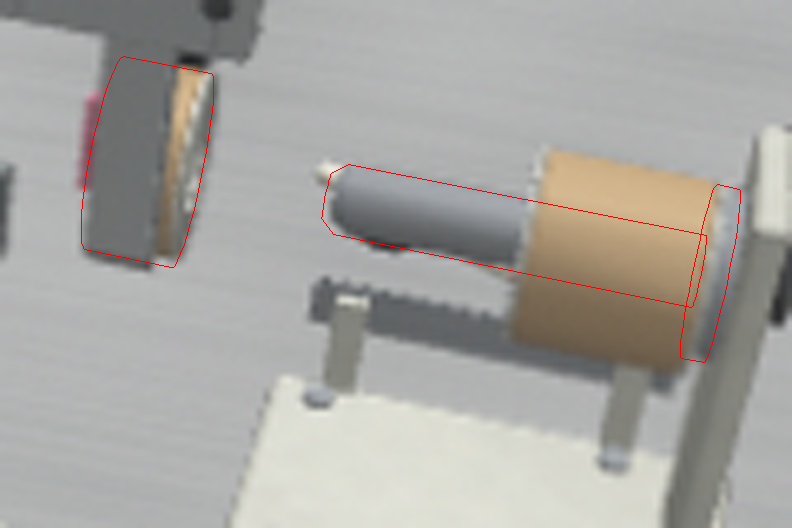

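Emit:
jog_arm(increments=[[0.8,0,-0.03,0,0,0,5.0],[1.4,0,0,0,0,0,5.0],[1.2,0,0,0,0,0,5.0],[0.8,0,0,0,0,0,5.0],[0.6,0,0,0,0,0,5.0],[0.5,0,0,0,0,0,5.0],[0.3,0,0,0,0,0,5.0],[0,0,0,0,0,0,5.0]])

```text
clock: 22.6
eef_pos: [558.5, 181.0, 119.0]
eef_rot: [-3.14, 0.0, 1.509]
wrist_force: [-0.2, -1.2, -7.1]
finger_gap: 54.9
```

```bash
python3 - <<'E'
from ov import *
p=camera("scene"); s=read_state(); print(s["eef_pos"],s["wrist_force"]);save(p,"s9",(355,170,475,260),6.6)
E
```

```text
[558.53462597 180.92042543 119.01955805] [-0.87743599 -0.91657037 -7.16981066]
```

View pics/s9.png

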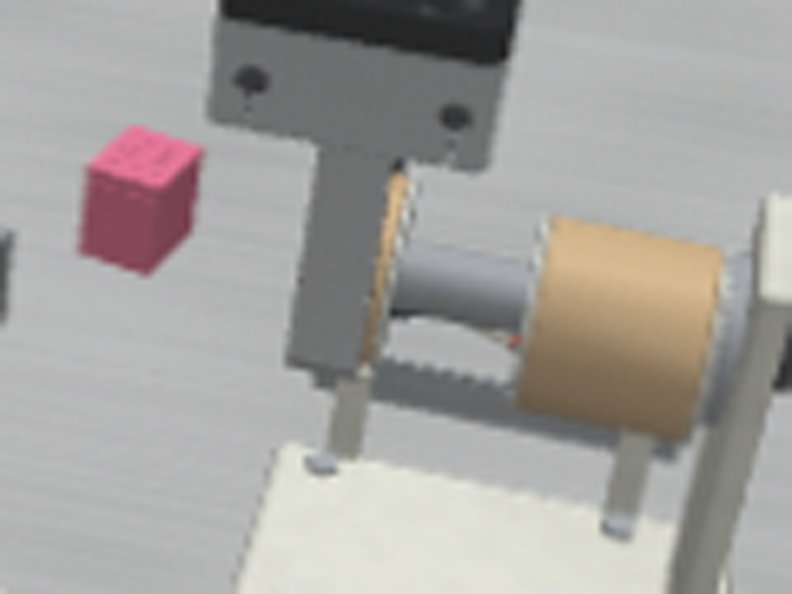

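Emit:
jog_arm(increments=[[0.3,0,0,0,0,0,5.0],[0.5,0,0,0,0,0,5.0],[0.6,0,0,0,0,0,5.0],[0.5,0,0,0,0,0,5.0],[0.4,0,0,0,0,0,5.0],[0.2,0,0,0,0,0,5.0],[0.1,0,0,0,0,0,5.0],[0,0,0,0,0,0,5.0]])

```text
clock: 23.65
eef_pos: [560.4, 207.0, 119.6]
eef_rot: [-3.142, -0.0, 1.509]
wrist_force: [-1.8, -2.2, -7.3]
finger_gap: 54.8
```

```bash
python3 - <<'E'
from ov import *
p=camera("scene"); s=read_state(); print(s["eef_pos"],s["wrist_force"],s["moment"]);save(p,"s10",(375,170,495,260),6.6)
E
```

```text
[560.44913583 207.00781018 119.57316489] [-1.74290589 -2.9358954  -7.79729542] [-0.52179704  0.40211167 -0.0054641 ]
```

View pics/s10.png

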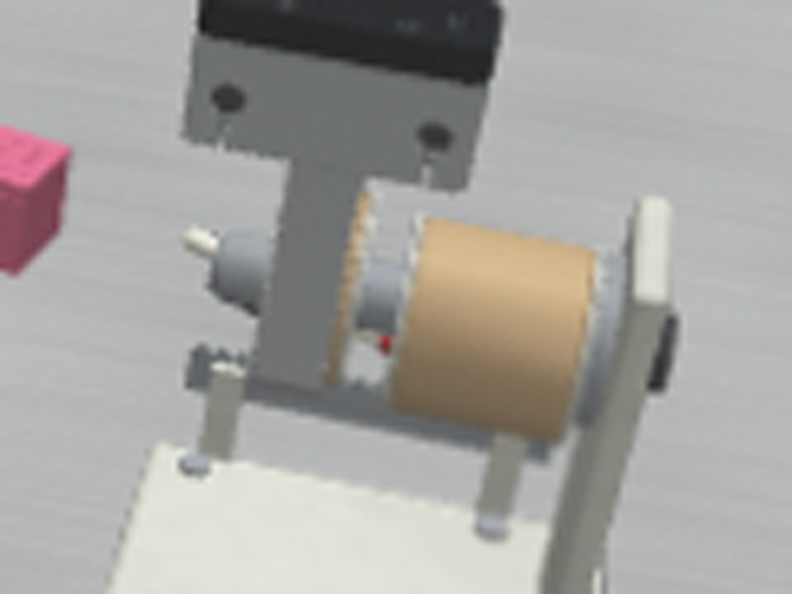

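Emit:
jog_arm(increments=[[0.2,0,0.15,0,0,0,5.0],[0.3,0,0,0,0,0,5.0],[0.2,0,0,0,0,0,5.0],[0.1,0,0,0,0,0,5.0],[0.1,0,0,0,0,0,5.0],[0,0,0,0,0,0,5.0]])

```text
clock: 24.45
eef_pos: [561.1, 216.0, 118.1]
eef_rot: [3.141, 0.0, 1.509]
wrist_force: [-0.3, -0.9, -0.3]
finger_gap: 55.1
```

Emit:
jog_arm(increments=[[0.1,0,0,0,0,0,5.0],[0.1,0,0,0,0,0,5.0],[0,0,0,0,0,0,5.0]])

```text
clock: 24.82
eef_pos: [561.2, 218.0, 118.1]
eef_rot: [3.141, 0.0, 1.509]
wrist_force: [0.1, -2.8, 0.6]
finger_gap: 54.9
```

```bash
python3 - <<'E'
from ov import *
p=camera("scene"); s=read_state(); print(s["eef_pos"],s["wrist_force"],s["moment"]);save(p,"s11",(375,170,495,260),6.6)
E
```

```text
[561.16870772 217.93729787 118.07602101] [-0.0258177  -2.95709253  0.30664768] [-0.56906998 -0.00852772 -0.04444824]
```

View pics/s11.png

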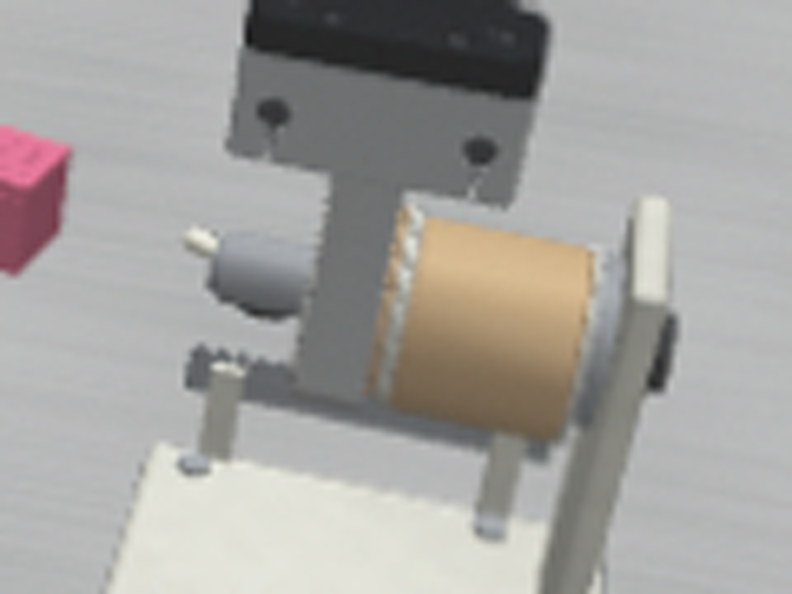

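Emit:
jog_arm(increments=[[0.1,0,0,0,0,0,5.0],[0.1,0,0,0,0,0,5.0],[0,0,0,0,0,0,5.0],[-0.1,0,0.1,0,0,0,5.0],[0,0,0,0,0,0,5.0],[0,0,0,0,0,0,5.6],[0,0,0,0,0,0,5.9],[0,0,0,0,0,0,6.3],[0,0,0,0,0,0,6.8],[0,0,0,0,0,0,7.3],[0,0,0,0,0,0,7.5]])

```text
clock: 26.25
eef_pos: [561.2, 219.0, 117.1]
eef_rot: [3.142, 0.0, 1.509]
wrist_force: [0.4, -0.0, 0.2]
finger_gap: 74.7
```

```bash
python3 go.py 455.3 49.8 150 1.277
python3 - <<'E'
from ov import *
p=camera("scene"); s=read_state(); save(p,"s12",(375,170,495,260),6.6)
E
```

```text
t 26.25 pos [561.2 219.  117.1] rot [3.1416 0.     1.5092] F [ 0.4 -0.   0.2] gap 74.7
tool shift cm [-17.54  -9.53  -3.29]
turn deg [ 0.  -0.  13.3]
shift after turn cm [-19.26  -5.23  -3.29]
```

View pics/s12.png

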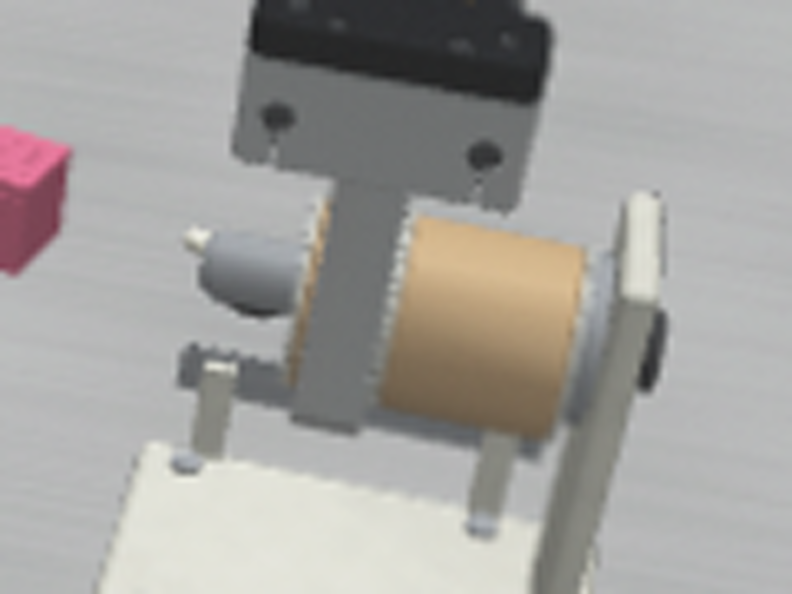

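Emit:
jog_arm(increments=[[0,0,-1,0,0,0,7.5],[0,0,-2,0,0,0,7.5],[0,0,-2,0,0,0,7.5],[0,0,-1,0,0,6.65,7.5],[-0.5,0,0,0,0,6.65,7.5],[-1.5,-0.4,0,0,0,0,7],[-3,-0.8,0,0,0,0,6.5],[-4,-1.1,0.5,0,0,0,6],[-4,-1.1,1.5,0,0,0,6],[-3.3,-0.95,2,0,0,0,6],[-2,-0.58,2.2,0,0,0,6],[-0.9,-0.25,2.2,0,0,0,6],[-0.06,-0.05,1.3,0,0,0,6],[0,0,0,0,0,0,6],[0,0,0,0,0,0,6]])

```text
clock: 28.18
eef_pos: [456.5, 50.0, 80.8]
eef_rot: [3.141, -0.0, 1.278]
wrist_force: [0.1, 0.0, 0.5]
finger_gap: 60.2
```

```bash
python3 go.py 455.3 49.8 25 1.277
python3 - <<'E'
from ov import *
p=camera("scene"); s=read_state(); save(p,"s13",(300,140,500,290),4)
for k in ("wide_center","medium_center"):
    for d in regions_of(p,k)[:3]: ys,xs=np.where(d["mask"]); print(k,d["conf"],xs.mean(),ys.mean(),xs.min(),xs.max(),ys.min(),ys.max())
E
```

```text
t 28.18 pos [456.5  50.   80.8] rot [ 3.1405e+00 -4.0000e-04  1.2775e+00] F [0.1 0.  0.5] gap 60.2
tool shift cm [-0.06 -0.12  5.58]
turn deg [ 0.06 -0.02  0.03]
shift after turn cm [-0.06 -0.11  5.58]
wide_center 0.77 447.7819025522042 219.27030162412993 432 464 203 236
medium_center 0.71 426.20348837209303 214.77906976744185 418 434 201 229
```

View pics/s13.png

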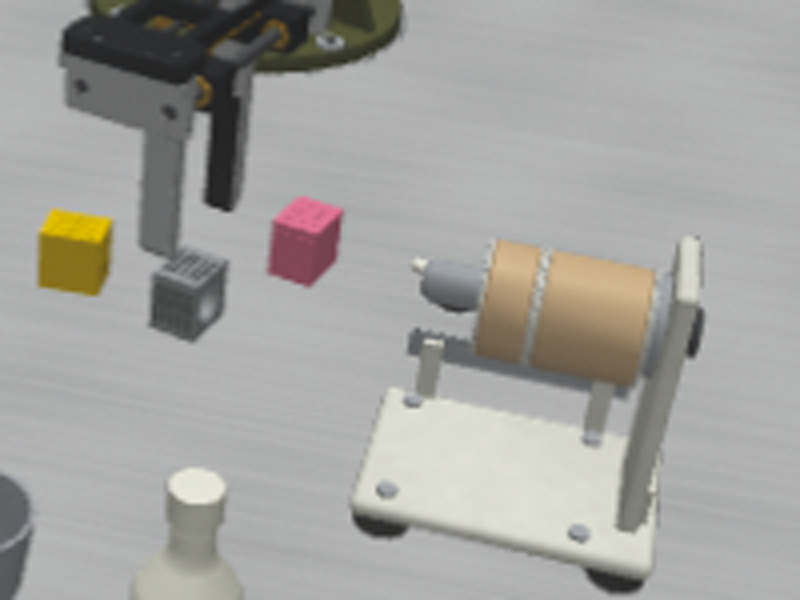

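Emit:
jog_arm(increments=[[-0.06,-0.11,1,0,0,0,6],[0,0,1.8,0,0,0,6],[0,0,1.6,0,0,0,6],[0,0,0.8,0,0,0,6],[0,0,0.38,0,0,0,6],[0,0,0,0,0,0,6]], squeeze=15)

```text
clock: 29.08
eef_pos: [454.8, 49.4, 24.3]
eef_rot: [3.142, -0.0, 1.277]
wrist_force: [-0.2, 0.2, -0.2]
finger_gap: 60.2
```

Emit:
jog_arm(increments=[[0,0,0,0,0,0,5],[0,0,0,0,0,0,4.5],[0,0,0,0,0,0,4],[0,0,0,0,0,0,3.7],[0,0,0,0,0,0,3.2],[0,0,0,0,0,0,3.0]])

```text
clock: 29.82
eef_pos: [454.7, 49.4, 24.3]
eef_rot: [3.142, -0.0, 1.277]
wrist_force: [-0.2, -0.2, 2.3]
finger_gap: 36.1
```

Emit:
jog_arm(increments=[[0,0,0,0,0,0,3.0],[0,0,0,0,0,0,3.0]], squeeze=50)

```text
clock: 30.08
eef_pos: [454.7, 49.4, 24.3]
eef_rot: [3.141, -0.0, 1.277]
wrist_force: [-0.7, -0.3, 1.6]
finger_gap: 35.7
```

```bash
python3 go.py 555.6 125.4 122 1.509
python3 - <<'E'
from ov import *
p=camera("scene"); s=read_state(); save(p,"s14",(300,150,400,230),7.5)
E
```

```text
t 30.07 pos [454.7  49.4  24.3] rot [ 3.1415 -0.      1.2771] F [-0.7 -0.3  1.6] gap 35.7
tool shift cm [10.19  7.46 -9.77]
turn deg [ 1.000e-02 -0.000e+00 -1.329e+01]
shift after turn cm [ 8.21  9.6  -9.77]
```

View pics/s14.png

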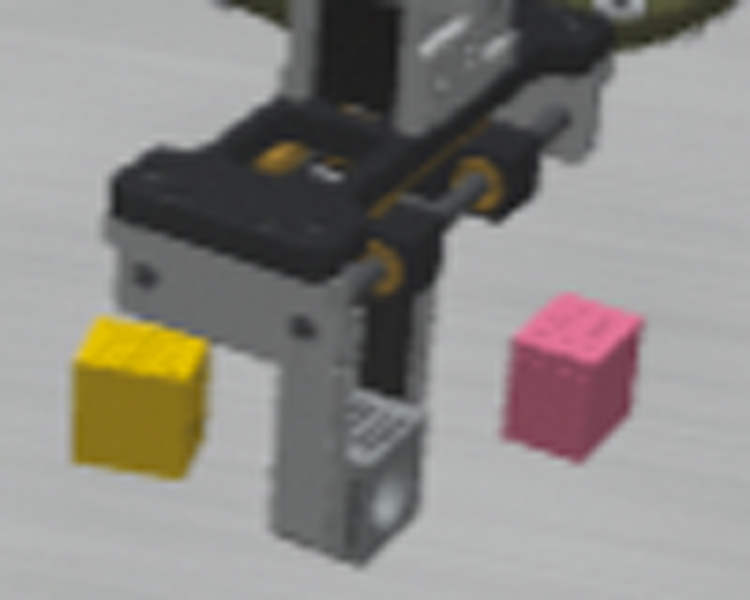

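Emit:
jog_arm(increments=[[0,0,-0.3,0,0,0,3.0],[0,0,-1,0,0,0,3.0],[0,0,-2,0,0,0,3.0],[0,0,-2.3,0,0,0,3.0],[0,0,-2.2,0,0,-6.65,3.0],[0,0,-1.4,0,0,-6.65,3.0],[0.7,0.8,-0.43,0,0,0,3.0],[1.5,1.8,0,0,0,0,3.0],[2.1,2.4,0,0,0,0,3.0],[2,2.3,0,0,0,0,3.0],[1.2,1.5,0,0,0,0,3.0],[0.6,0.7,0,0,0,0,3.0],[0.1,0.1,0,0,0,0,3.0],[0,0,0,0,0,0,3.0],[0,0,0,0,0,0,3.0]])

```text
clock: 32.0
eef_pos: [555.3, 125.1, 120.7]
eef_rot: [3.142, 0.0, 1.509]
wrist_force: [-0.3, -0.2, 0.1]
finger_gap: 35.6
```

```bash
python3 go.py 555.6 125.4 120.6 1.509
python3 - <<'E'
from ov import *
p=camera("scene"); s=read_state(); P=boxp(-14,14,-18,18,-18+6.3,18+6.3); B=cyl(11.2,14,14.1,0)[:,[1,0,2]]+[0,0,6.3]
print(s["moment"])
yaw=s["eef_rot"][2]
draw(p,rod()+[rot(P,s["eef_pos"],yaw),rot(B,s["eef_pos"],yaw)],"ov15",(355,180,475,260),6.6)
q=camera("top"); save(q,"t15",(150,140,330,270),4.4)
E
```

```text
t 32.0 pos [555.3 125.1 120.7] rot [3.1416 0.     1.5086] F [-0.3 -0.2  0.1] gap 35.6
tool shift cm [0.03 0.03 0.01]
turn deg [ 0.    0.   -0.02]
shift after turn cm [0.03 0.03 0.01]
[-0.0411783   0.11978155  0.01398663]
```

View pics/ov15.png

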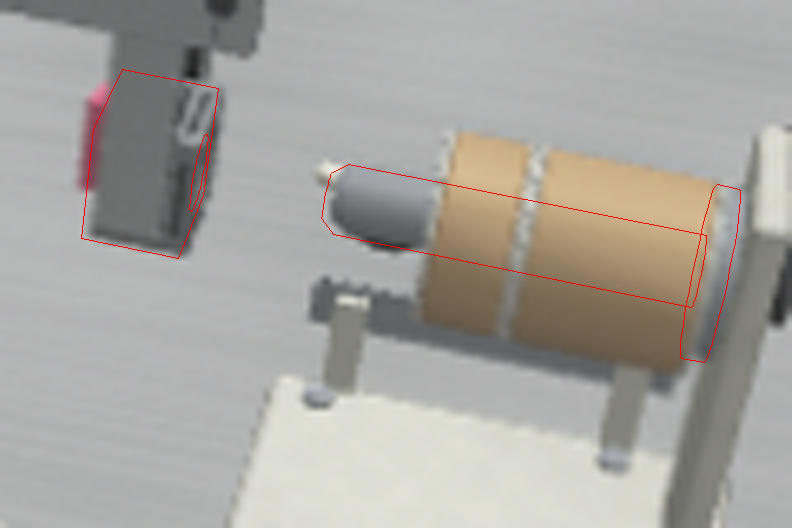

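View pics/t15.png

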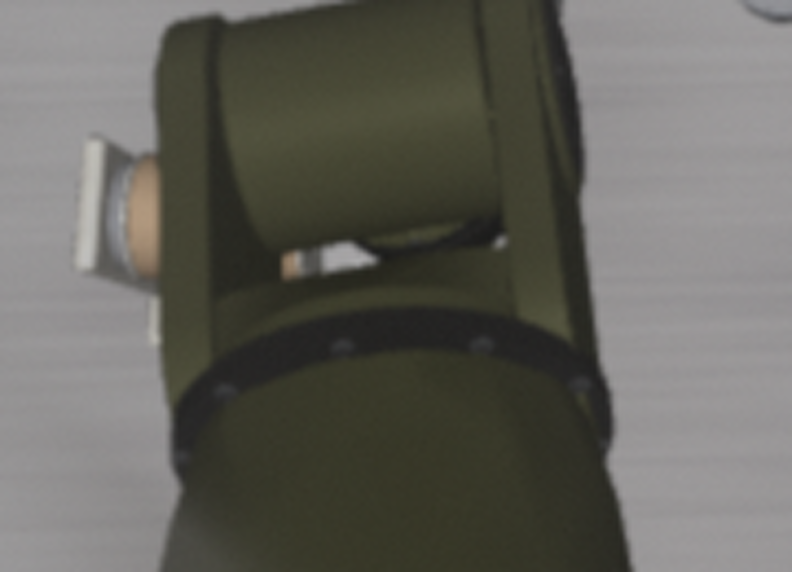

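Emit:
jog_arm(increments=[[0.6,0.03,0,0,0,0,3.0],[1.1,0,0,0,0,0,3.0],[0.8,0,0,0,0,0,3.0],[0.5,0,0,0,0,0,3.0],[0.4,0,0,0,0,0,3.0],[0.3,0,0,0,0,0,3.0],[0.2,0,0,0,0,0,3.0],[0.1,0,0,0,0,0,3.0],[0,0,0,0,0,0,3.0]])

```text
clock: 33.22
eef_pos: [558.3, 165.2, 120.5]
eef_rot: [-3.142, 0.0, 1.509]
wrist_force: [0.1, -0.1, -0.7]
finger_gap: 36.0
```

```bash
python3 - <<'E'
from ov import *
p=camera("scene"); s=read_state(); print(s["eef_pos"],s["wrist_force"],s["moment"]);save(p,"s16",(365,170,485,260),6.6)
E
```

```text
[558.31055169 165.18599546 120.56369718] [ 0.83578012 -0.31245402  0.4895522 ] [-0.11444499  0.06498405  0.02061165]
```

View pics/s16.png

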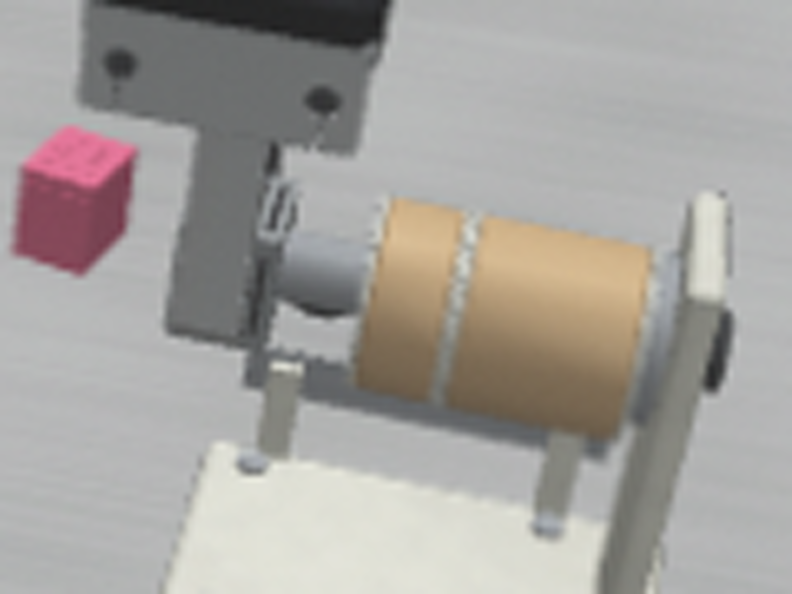

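Emit:
jog_arm(increments=[[0.2,0,0,0,0,0,3.0],[0.2,0,0,0,0,0,3.0],[0.1,0,0,0,0,0,3.0],[0,0,0,0,0,0,3.0]])

```text
clock: 33.78
eef_pos: [558.6, 170.4, 120.5]
eef_rot: [-3.142, -0.0, 1.509]
wrist_force: [-0.2, -0.5, 0.6]
finger_gap: 35.5
```

```bash
python3 - <<'E'
from ov import *
s=read_state(); print(s["eef_pos"],s["wrist_force"],s["moment"])
E
```

```text
[558.58817174 170.35582618 120.52810177] [-0.2227946  -0.45073125  0.57276988] [-0.08615815  0.0176145  -0.02663531]
```

Emit:
jog_arm(increments=[[0.1,0,0,0,0,0,3.0],[0.2,0,0,0,0,0,3.0],[0.2,0,0,0,0,0,3.0],[0.2,0,0,0,0,0,3.0],[0.2,0,0,0,0,0,3.0],[0.1,0,0,0,0,0,3.0],[0,0,0,0,0,0,3.0]], squeeze=60)

```text
clock: 34.65
eef_pos: [559.0, 179.8, 120.1]
eef_rot: [-3.141, 0.001, 1.509]
wrist_force: [-0.0, -6.7, -4.0]
finger_gap: 35.5
```

```bash
python3 - <<'E'
from ov import *
p=camera("scene"); s=read_state(); print(s["eef_pos"],s["eef_rot"],s["wrist_force"],s["moment"]);save(p,"s17",(365,170,485,260),6.6)
E
```

```text
[558.96797949 179.78317412 120.05872346] [-3.14049745e+00  1.13439181e-03  1.50912748e+00] [-0.49385849 -4.80125349 -4.81578009] [-1.30044063  0.14698928 -0.02207116]
```

View pics/s17.png

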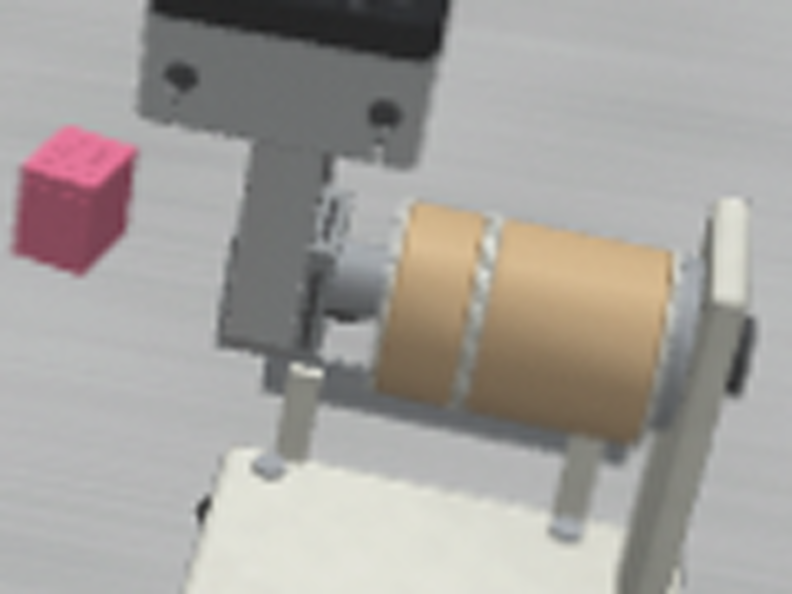

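Emit:
jog_arm(increments=[[0.1,0,0,0,0,0,3.0],[0.2,0,0,0,0,0,3.0],[0.2,0,0,0,0,0,3.0],[0.1,0,0,0,0,0,3.0],[0,0,0,0,0,0,3.0]])

```text
clock: 35.33
eef_pos: [559.4, 186.4, 120.2]
eef_rot: [-3.141, -0.0, 1.509]
wrist_force: [0.1, -1.3, -6.3]
finger_gap: 35.6
```

Emit:
jog_arm(increments=[[0.1,0,0,0,0,0,3.0],[0.2,0,0,0,0,0,3.0],[0.1,0,0,0,0,0,3.0],[0,0,0,0,0,0,3.0]])

```text
clock: 35.83
eef_pos: [559.7, 190.1, 120.3]
eef_rot: [-3.141, 0.0, 1.509]
wrist_force: [-0.4, -4.7, -10.3]
finger_gap: 35.4
```

```bash
python3 - <<'E'
from ov import *
p=camera("scene"); s=read_state(); print(s["eef_pos"],s["eef_rot"],s["wrist_force"],s["moment"]);save(p,"s18",(365,170,485,260),6.6)
E
```

```text
[559.66590651 190.09297075 120.26160247] [-3.14094091e+00  3.93698614e-04  1.50922279e+00] [-0.6136776  -5.19035256 -9.23510286] [-0.99162208  0.24379189  0.02012401]
```

View pics/s18.png

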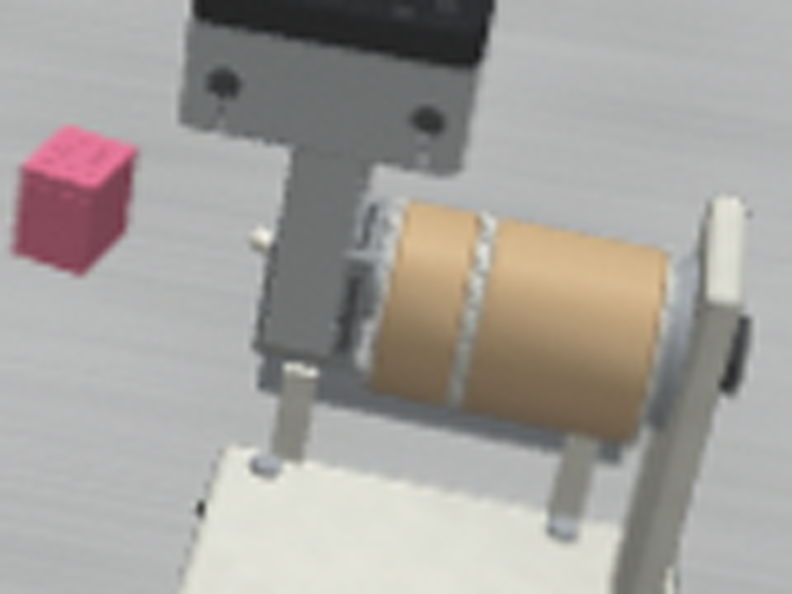

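Emit:
jog_arm(increments=[[0.1,0,0.05,0,0,0,3.0],[0.2,0,0,0,0,0,3.0],[0.1,0,0,0,0,0,3.0],[0,0,0,0,0,0,3.0]])

```text
clock: 36.38
eef_pos: [559.9, 193.7, 120.2]
eef_rot: [-3.141, 0.001, 1.509]
wrist_force: [-3.1, -8.9, -4.6]
finger_gap: 35.3
```

Emit:
jog_arm(increments=[[0.1,0,0,0,0,0,3.0],[0.2,0,0,0,0,0,3.0],[0.1,0,0,0,0,0,3.0],[0,0,0,0,0,0,3.0]])

```text
clock: 36.88
eef_pos: [560.2, 197.2, 120.2]
eef_rot: [-3.141, 0.002, 1.509]
wrist_force: [-4.0, -12.0, -3.7]
finger_gap: 35.7
```

```bash
python3 - <<'E'
from ov import *
s=read_state(); print(s["eef_pos"],s["eef_rot"],s["wrist_force"],s["moment"])
E
```

```text
[560.16112935 197.166444   120.17654312] [-3.14080239e+00  1.87220787e-03  1.50891629e+00] [ -3.97014761 -12.04847486  -3.66237888] [-2.34238532e+00  8.26081791e-01 -2.08601513e-03]
```

Emit:
jog_arm(increments=[[0.1,0,0,0,0,0,3.0],[0.2,0,0,0,0,0,3.0],[0.1,0,0,0,0,0,3.0],[0.1,0,0,0,0,0,3.0],[0,0,0,0,0,0,3.0],[0,0,0,0,0,0,3.0]])

```text
clock: 37.62
eef_pos: [560.4, 201.5, 120.2]
eef_rot: [-3.14, 0.003, 1.509]
wrist_force: [-6.0, -17.4, -3.3]
finger_gap: 36.1
```

```bash
python3 - <<'E'
from ov import *
p=camera("scene"); s=read_state(); print(s["eef_pos"],s["eef_rot"],s["wrist_force"],s["moment"]);save(p,"s19",(365,170,485,260),6.6)
E
```

```text
[560.42942947 201.44910578 120.13751544] [-3.14040245e+00  2.95461332e-03  1.50858606e+00] [ -5.85445123 -18.49777386  -2.05321916] [-3.18930916  0.94866513 -0.03870301]
```

View pics/s19.png

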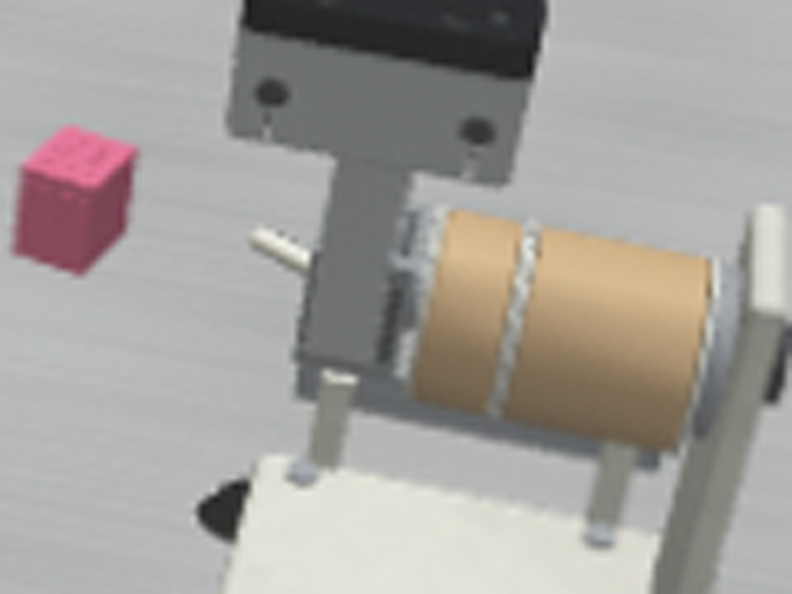

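Emit:
jog_arm(increments=[[-0.1,0,0,0,0,0,3.0],[-0.2,0,0,0,0,0,3.0],[-0.3,0,0,0,0,0,3.0],[-0.3,0,0,0,0,0,3.0],[-0.2,0,0,0,0,0,3.0],[-0.2,0,0,0,0,0,3.0],[-0.1,0,0,0,0,0,3.0],[0,0,0,0,0,0,3.0]])

```text
clock: 38.67
eef_pos: [559.6, 189.2, 120.2]
eef_rot: [-3.141, -0.0, 1.509]
wrist_force: [-2.7, -4.5, -5.5]
finger_gap: 35.5
```

```bash
python3 - <<'E'
from ov import *
s=read_state(); print(s["eef_pos"],s["eef_rot"],s["wrist_force"],s["moment"])
E
```

```text
[559.62704071 189.22453458 120.18129484] [-3.14124024e+00 -6.26205029e-05  1.50916534e+00] [-2.67650847 -4.52138181 -5.53860888] [-0.84156434  0.65886961  0.01330336]
```

Emit:
jog_arm(increments=[[-0.1,0,0,0,0,0,3.0],[-0.1,0,0,0,0,0,3.0],[0,0,0,0,0,0,3.4],[0,0,0,0,0,0,3.7],[0,0,0,0,0,0,4.0],[0,0,0,0,0,0,4.6],[0,0,0,0,0,0,5.4],[0,0,0,0,0,0,6],[0,0,0,0,0,0,6]], squeeze=20)

```text
clock: 39.8
eef_pos: [559.7, 187.2, 120.0]
eef_rot: [3.142, -0.0, 1.509]
wrist_force: [-0.3, 0.5, 0.5]
finger_gap: 60.1
```

```bash
python3 - <<'E'
from ov import *
p=camera("scene"); s=read_state(); print(s["eef_pos"],s["eef_rot"],s["wrist_force"],s["finger_gap"]);save(p,"s20",(365,170,485,260),6.6)
E
```

```text
[559.67073109 187.21466119 120.06024364] [3.14158855e+00 5.13271942e-06 1.50917247e+00] [-0.0376047  -0.29000317 -0.38709583] 59.982877512611545
```

View pics/s20.png

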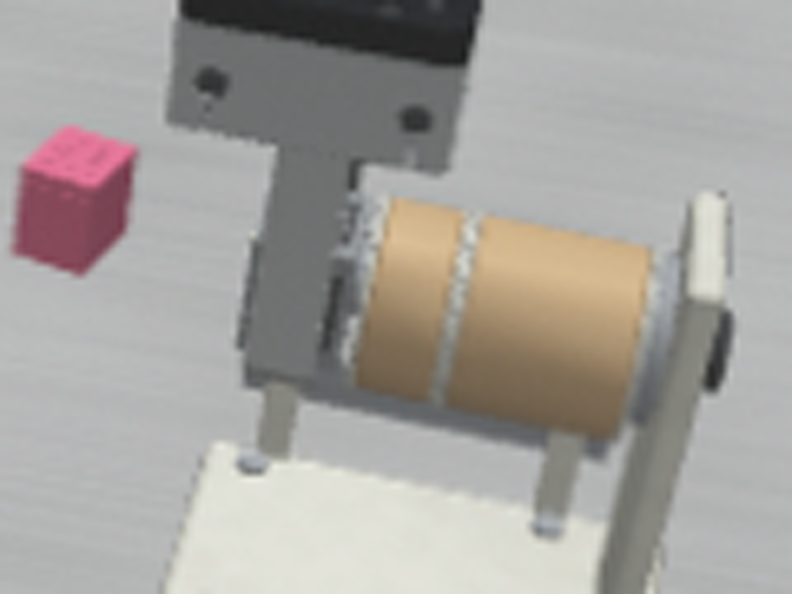

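Released. Retract up and away, then inspect with both cameras.

Emit:
jog_arm(increments=[[0,0,-1,0,0,0,6],[0,0,-2,0,0,0,6],[0,0,-2.5,0,0,0,6],[0,0,-2,0,0,0,6],[-2,-2,-1,0,0,0,6],[-4,-4,0,0,0,0,6],[-5,-5,0,0,0,0,6],[-4,-4,0,0,0,0,6],[-2,-2,0,0,0,0,6],[0,0,0,0,0,0,6],[0,0,0,0,0,0,6]])

```text
clock: 41.22
eef_pos: [386.3, 33.7, 205.6]
eef_rot: [3.14, -0.0, 1.509]
wrist_force: [0.1, 0.4, -0.1]
finger_gap: 60.1
```

```bash
python3 - <<'E'
from ov import *
p=camera("scene"); s=read_state(); print(s["clock"],s["eef_pos"],s["wrist_force"])
sh=np.array([0,2.5,0])
def yb(a,b,r): return place(cyl(r,a,b,112),*RK)+sh
cp=place(boxp(-18,18,-36,-8,96,132),*RK)+sh
draw(p,[yb(20,70,28),yb(-5,20,28),cp],"s21",(365,170,485,260),6.6)
save(p,"s21full")
q=camera("top"); save(q,"t21",(150,140,330,270),4.4)
E
```

```text
41.275 [386.34481227  33.83546867 205.37412225] [-0.27389437 -0.54476202 -0.61578078]
```

View pics/s21.png

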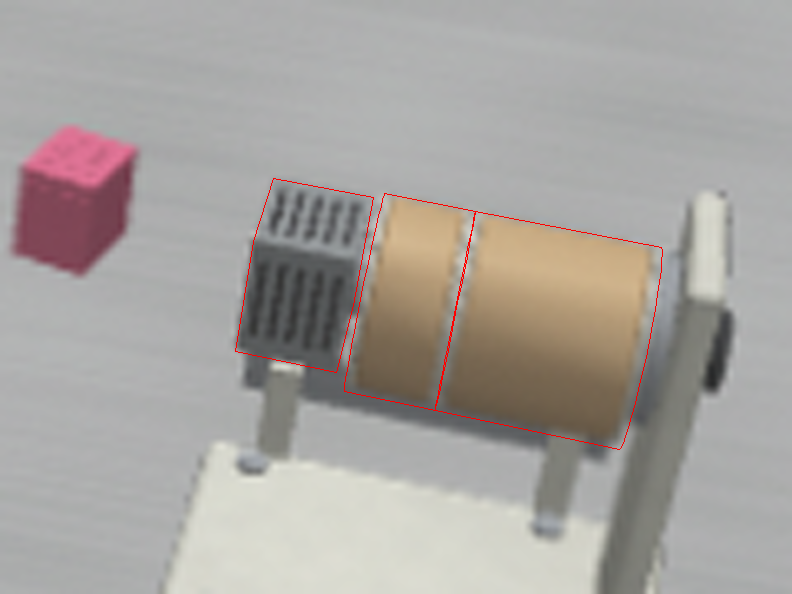

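View pics/t21.png

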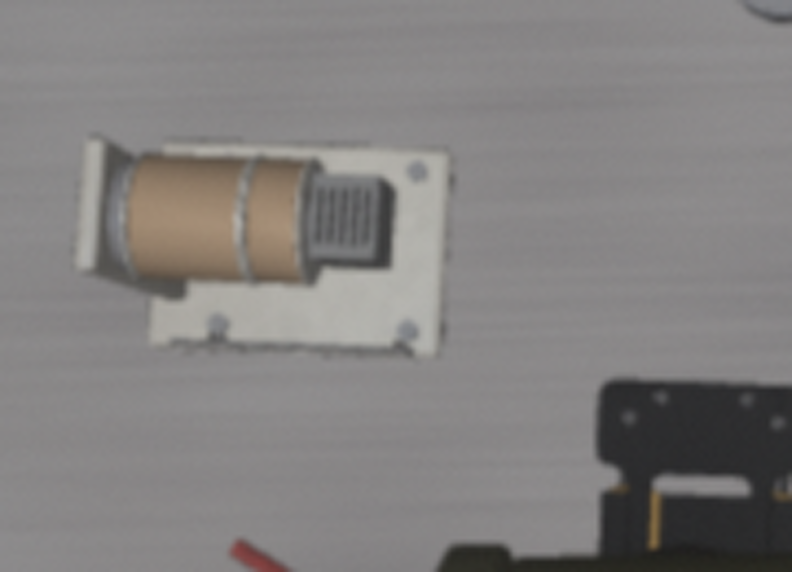

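View pics/s21full.png

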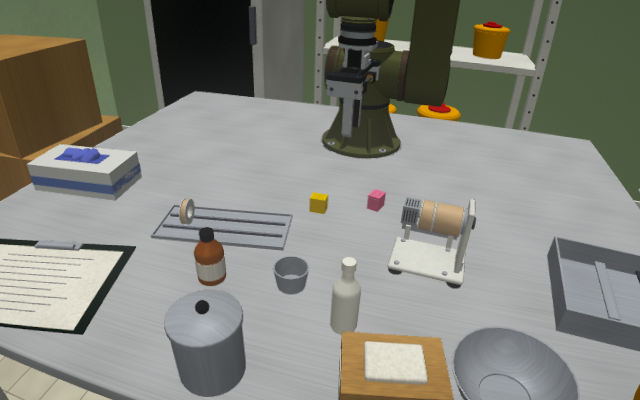

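```bash
python3 -c "
from cell import *
print(sign_off(), read_state()['clock'])"
```

```text
the job is handed in; nothing more can be done
the job is handed in; nothing more can be done
```

The plaster rack is loaded and the job is handed in, at about 41 s of the 72 s allowed.

- **Wide spool:** it went on first and was pushed to about 5 N against the disc. It stopped where the fitted rack pose put it.
- **Medium spool:** it was pushed up against the wide one, also to about 5 N.
- **Grey end cap:** it passed the bow spring, then was pushed to about 18 N. Allowing for the give in the feet, it stopped at y ≈ 185.1 mm, against 185.2 mm expected when home. I eased off before letting go.

**Last checks:**
- The final scene picture matches the fully-home model outlines: spools flush with the disc and each other, cap on with its 3 mm of play. I drew the outlines 2.5 mm along y to allow for an offset I had seen in that camera.
- The top picture agrees.
- The narrow spool is still in its tray. The gallipot, both bottles and the pink and yellow look-alikes look untouched, and so does the visible part of the pen.
- The arm is clear and the wrist force is near zero.

**Disagreements:** the two cameras differed by about 2 to 3 mm, so I relied on the top camera and on contact forces. The medium spool sat about 3 mm off-centre in the grip, which did no harm. The wrist force peaked at about 20 N.

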